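# Clamp a power module on its heat sink with a T-handle screw

### The job

Slide the silver heat sink along the bed until the white module in its middle lies squarely under the red pad, then wind the T-handle clockwise (seen from above) until the sprung pad presses firmly down on the module. The mast behind the handle blocks a full sweep, so work alternate ends of the bar. Leave everything else, the black heat sink included, where it stands.

Things in the scene. Friction and masses are not known exactly. Their poses are not given: they have to be found in the camera images.
- clamp: Fixed clamping bed. Origin on the table under the screw axis; x to the column at its back, y along the bed, z up. Grey base 120 (x) by 540 (y) by 12 mm; its top is the floor of a straight channel along y, 66 mm wide, between two aluminium rails 8 mm wide, 530 mm long, their tops 24 mm above the table. Channel open at both ends.
- beam_front (a point): Top front edge, mid-width, of the blue beam over the channel that carries the screw: 44 mm wide, underside 115 mm and top 145 mm above the table, running back (clamp's +x) from here, 22 mm before the screw axis, to the blue column (clamp's x 70 to 110, y -30 to 30 mm).
- mast_foot (a point): Foot of the steel extraction mast, 24 mm thick, on top of the column, 85 mm behind the screw axis and 145 mm above the table. It rises straight to 310 mm, then bends to the left and back, up to 375 mm high, to a cone 64 mm across; it stands 13 mm outside the circle swept by the handle and blocks a hand that follows the bar round the back.
- tee (a joint): Turning of the T-handle, rad, growing clockwise seen from above; 0 to 23.0 (its stop), starts at 7 to 13. The pad sinks 6 mm per turn and meets the module at about 18.9; from there a spring presses it, 8 N per mm: 15 N at 20.8, about 31 N at the stop. Firm is 15 N, so wind to 21 or more. Stays where it is left; friction 0.12 N m, about 3 N at the ends.
- tee_hub (a point): Centre of the T-handle's level bar, on the screw axis; 212 mm above the table at joint value 0, 0.955 mm lower per rad. Bar 12 mm thick, 120 mm long over its ball ends; hub 26 mm across, 11 mm above and below the bar's centre line. At least 38 mm are free below the bar. The point's y axis points along the bar to the orange ball.
- tee_orange (a point): Centre of the orange ball (18 mm) on one end of the bar, 51 mm from the screw axis.
- tee_black (a point): Centre of the black ball (18 mm) on the other end of the bar, 51 mm from the screw axis.
- pad: Origin: centre of the underside of the red pressing pad (26 mm across), on the screw axis.
- sink_center (a point): Centre (half-way up, 19 mm above its underside) of the silver finned heat sink that is to be clamped, loose in the channel at one end of the bed (either end). 180 mm long (its y, along the bed), 60 mm wide, 32 mm high over the fins, 0.3 to 0.65 kg. The white module on its middle adds 6 mm.
- module_top (a point): Centre of the top face of the white module fixed on the heat sink's middle, 50 mm along the bed by 46 mm, 38 mm above the sink's underside.
- spare_center (a point): Centre (half-way up) of the black spare heat sink, 70 by 60 by 32 mm, standing in the channel at the other end of the bed; not to be moved.
- bottle_center (a point): Centre (half-way up) of a loose amber bottle, 56 mm across, 140 mm tall, in front of the bed.
- reel_center (a point): Centre of a loose metal wire reel standing on its end, 64 mm across, 60 mm tall, in front of the bed.
- meter_center (a point): Centre of a loose orange hand meter lying flat, 160 by 80 by 42 mm, beyond the left end of the bed.
- decade_center (a point): Centre of a loose yellow box with a round dial knob, 75 by 120 by 52 mm, behind the bed.
- tray_center (a point): Centre of a loose open blue parts tray, 90 by 130 by 35 mm, behind the bed.
- driver_grip (a point): Middle of the handle of a loose green screwdriver, 180 mm long, lying in front of the bed.
There are look-alikes about, which are no part of the job. There is more than one size of the part that bears sink_center; the job needs the largest.

How it is judged:
By the outcome, as a careful person would: the job done as asked, in the order asked, and still so for the second after the job is handed in, with the robot touching nothing.
It also fails if it takes over 72 s, if anything falls off the work surface, if the arm or the gripper's body presses on something with over 40 N, if the wrist force passes 120 N, or if a joint passes its speed limit or range.

### The arm

A 6-joint arm with a two-finger parallel gripper is mounted at the origin on the work surface. World frame = base frame: x ahead of the robot, y to its left, z up, the work surface at z = 0. Lengths are in mm, angles in degrees, forces in N, time in s.
With the tool pointing down it reaches from about 350 to 850 mm from the base axis. Payload 8.1 kg.
Tool frame: the origin (TCP) lies midway between the tips of the shut fingers; the grasp point (between the pads) lies 19 mm behind it; x points along the fingers, z is the direction in which the jaws open and shut, and the axes are right-handed (so a half turn about x gives the same grasp; the last joint's range is limited). The gripper opens to 85 mm and grips with 20 to 120 N. Pads are 22 mm wide; open, the fingers measure 114 mm over their backs; the gripper's body (76 mm by 85 mm) begins 54 mm behind the grasp point. The pads swing forward as they close: fully open they stand 13 mm farther back than shut.
Start: joints at [-78.518, 7.471, 85.268, -0, 87.261, -4.893], TCP at [169.175, -575.661, 231.292] pointing down, gripper open.
Joint ranges: [-169.43, 169.43], [-51.17, 129.36], [1.28, 143.12], [-76.62, 256.62], [0, 156.53], [-152.29, 152.29]. Speed limits (degrees/s): [136.94, 136.94, 159.86, 180, 180, 180].

### API

Orientations are given as [roll, pitch, yaw] about the fixed x, y, z axes, in that order (R = Rz(yaw) Ry(pitch) Rx(roll)).
In Python, from bench import r gives the robot as it stands. The module is installed in compiled form; this text tells all that it offers.
- The arm moves only by the tool servo_tool, never from a script. Its argument "commands" is a list that holds one entry, the list of rows, each a list of 7 numbers: the closure in counts, from 0 (fully open) to 255 (shut), then the shift along the tool's x, y, z in cm, then the turn, a rotation vector about the tool's x, y, z in degrees. A call has 1 to 8 rows; each row is the pose to reach, as a shift and turn from the pose commanded when the call began, along the tool's axes at that moment; what a row does not reach only later rows make up. A row lasts 1/10 s, in which the tool goes at most 50 mm and 8.59 degrees, less where a joint would pass 70% of its speed; a pose out of reach is approached as far as the arm can. A call with a gripper value outside its range is refused whole. The fingers move at their own pace and stop on an object; "force" is the grip in N (left out, the last holds). Time passes only in rows, so rows that repeat a pose let the fingers close. It gives the time, the measured TCP pose, the force and the opening at its end, in the units of the state.
- r.sense(): the state, without advancing time (a new reading comes with each control period).
- r.snapshot(name): name is "scene" or "top"; returns (picture, depth): 400x640x3 uint8, red, green, blue; 400x640 float32, mm along the optical axis (not along the pixel's ray), 0 where there is no reading.
- r.calibration(name): a dict with "fx", "fy", "cx", "cy" (pixels), "dist" ([k1, k2, p1, p2, k3] as OpenCV has them; the pictures are not rectified), "pose" (4x4, takes a point from camera to world coordinates). Camera axes: x right, y down, z forward; pixel columns grow to the right and rows downward; lengths in mm; the calibration is good to about 2 mm. A picture is of the moment at which its call begins. calibration takes no time and is no camera call.
- r.hand_in(): hands the job in, once; it reports no verdict.
The state is a dict: "time": time; "joint_pos": joint angles; "qd": joint speeds; "joint_efforts": joint torques, N m; "tool_pos": TCP position; "tcp_rot": TCP orientation; "ft_force": force on the tool from outside, world axes, zero at the start; "wrist_torque": the same for the moment, N m; "finger_gap": finger opening in mm.
Only numpy, scipy, OpenCV 4.12 (cv2) and the standard library are available. Lean on these libraries where they do the work, as an engineer would, in place of code of your own. Each camera call takes 0.05 s, during which the arm holds its last target.

## Working session

There is one attempt and no reset: what is moved stays moved. The work goes in short steps, Python scripts to look and compute and a tool call to move; the robot and the scene stay as the last step left them, time stands still between calls to the robot, and variables do not carry over. Pictures are saved under pics/ and viewed, and the job is handed in when it is done.

Besides the shell and the picture viewer there is one more tool, called after "Emit:" by a JSON object that holds its "fn" and its "kwargs". servo_tool: Moves the arm, as the interface text tells. Its arguments: {"type":"object","properties":{"commands":{"type":"array","items":{"type":"array","items":{"type":"array","items":{"type":"number"}}}},"force":{"type":"number"}},"required":["commands"]}

```bash
ls; mkdir -p pics
python3 - <<'E'
from bench import r
import cv2,numpy as np
s=r.sense()
for k in s: print(k,s[k])
for n in("scene","top"):
    p,d=r.snapshot(n); cv2.imwrite(f"pics/{n}0.png",p[:,:,::-1]); np.save(f"pics/{n}0.npy",d); np.save(f"pics/{n}0rgb.npy",p)
    c=r.calibration(n); print(n,c)
E
```

```text
pics
time 0.0
joint_pos [-7.85182100e+01  7.51423160e+00  8.53298081e+01 -8.76838107e-04
  8.72599574e+01 -4.89237101e+00]
qd [ 0.06853288 -0.05286564 -0.00540846 -0.08931807  0.06590209  0.04070247]
joint_efforts [ 1.62319713e-03 -5.69383693e+01 -5.00551951e+01  4.84117186e-05
  1.47415360e-02  5.82751136e-05]
tool_pos [ 169.05996849 -575.12480894  230.24848365]
tcp_rot [175.59010485  89.89599922 101.96430856]
ft_force [0.4785805  0.65075651 0.01413732]
wrist_torque [ 0.01486103 -0.04392219 -0.02821006]
finger_gap 85.51764863317243
scene {'fx': 433.92240672087763, 'fy': 433.92240672087763, 'cx': 311.769884025091, 'cy': 204.12515020675863, 'dist': array([0.00475116, 0.        , 0.        , 0.        , 0.        ]), 'pose': array([[ 6.64210689e-01,  6.24807443e-01, -4.10414204e-01,
         9.80535415e+02],
       [ 7.47545118e-01, -5.54658412e-01,  3.65418039e-01,
        -3.49759877e+02],
       [ 6.76219800e-04, -5.49517702e-01, -8.35481800e-01,
         1.07538688e+03],
       [ 0.00000000e+00,  0.00000000e+00,  0.00000000e+00,
         1.00000000e+00]])}
top {'fx': 421.10917318889176, 'fy': 421.10917318889176, 'cx': 317.88938082990177, 'cy': 205.67012418353647, 'dist': array([-0.0120788,  0.       ,  0.       ,  0.       ,  0.       ]), 'pose': array([[-1.45042123e-02, -9.98549242e-01,  5.18559423e-02,
         4.39796026e+02],
       [-9.99886145e-01,  1.47004533e-02,  3.40492575e-03,
         4.78327803e+01],
       [-4.16229189e-03, -5.18006525e-02, -9.98648771e-01,
         1.52242176e+03],
       [ 0.00000000e+00,  0.00000000e+00,  0.00000000e+00,
         1.00000000e+00]])}
```

View pics/scene0.png

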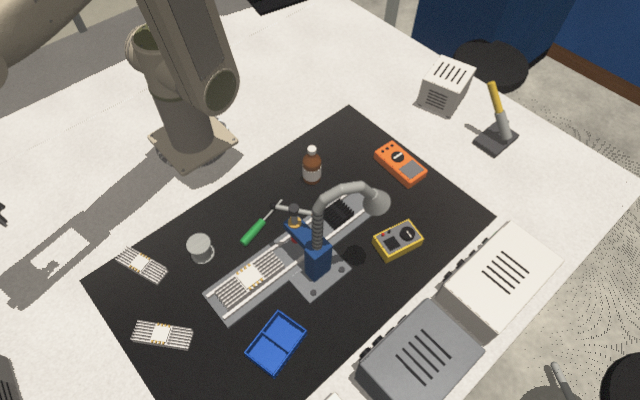

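View pics/top0.png

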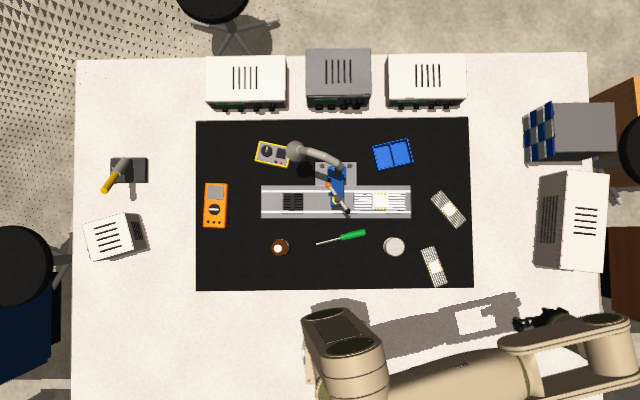

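The top view shows the silver sink right of the clamp, with its module at about (385,201). The black spare is on the left at (292,201), and the handle at about (338,200). Now I'll zoom in and measure.

```bash
cat > h.py <<'E'
import numpy as np,cv2
from bench import r
def pt(cal,d,u,v):
    K=np.array([[cal['fx'],0,cal['cx']],[0,cal['fy'],cal['cy']],[0,0,1]])
    uv=np.stack([np.ravel(u),np.ravel(v)],1).astype(np.float64)
    n=cv2.undistortPoints(uv[:,None],K,np.array(cal['dist']))[:,0]
    z=np.ravel(d); P=np.c_[n*z[:,None],z]
    T=cal['pose']; return P@T[:3,:3].T+T[:3,3]
def cloud(name,d):
    v,u=np.mgrid[0:400,0:640]; return pt(r.calibration(name),d,u,v).reshape(400,640,3)
def proj(name,P):
    cal=r.calibration(name);T=np.linalg.inv(cal['pose']);K=np.array([[cal['fx'],0,cal['cx']],[0,cal['fy'],cal['cy']],[0,0,1]])
    rv=cv2.Rodrigues(T[:3,:3])[0]
    return cv2.projectPoints(np.array(P,float).reshape(-1,1,3),rv,T[:3,3],K,np.array(cal['dist']))[0][:,0]
def onplane(name,u,v,z):
    a=pt(r.calibration(name),np.ones(1),[u],[v])[0]; c=r.calibration(name)['pose'][:3,3]
    return c+(a-c)*(z-c[2])/(a[2]-c[2])
E
python3 - <<'E'
from h import *
p=np.load("pics/top0rgb.npy")
c=p[130:260,240:460]; cv2.imwrite("pics/topz.png",cv2.resize(c[:,:,::-1],None,fx=3.6,fy=3.6,interpolation=cv2.INTER_CUBIC))
p=np.load("pics/scene0rgb.npy")
c=p[170:340,190:400]; cv2.imwrite("pics/scz.png",cv2.resize(c[:,:,::-1],None,fx=3.5,fy=3.5,interpolation=cv2.INTER_CUBIC))
for n in("top","scene"):
    C=cloud(n,np.load(f"pics/{n}0.npy"))
    np.save(f"pics/{n}C.npy",C)
    p=np.load(f"pics/{n}0rgb.npy").astype(int)
    m=(p.min(2)>185)&(abs(C[...,2]-50)<6)&(C[...,0]>300)
    print(n,'white z~50',m.sum(),C[m].mean(0) if m.any() else 0,np.percentile(C[m],[2,98],axis=0) if m.any() else 0)
    m=(p[...,0]>150)&(p[...,2]<90)&(C[...,2]>180)&(C[...,2]<225)
    print('orange',m.sum(),C[m].mean(0) if m.any() else 0,C[m][:,2].max() if m.any() else 0)
    m=(C[...,2]>185)&(C[...,2]<222)&(C[...,0]>400)&(abs(C[...,1])<150)
    print('bar',m.sum()); vv,uu=np.nonzero(m)
    for i in range(0,m.sum(),max(1,m.sum()//40)): print(uu[i],vv[i],C[m][i].round(),p[m][i])
E
```

```text
top white z~50 334 [ 517.36419663 -154.24502615   48.69002172] [[ 360.3711754  -245.48309679   44.13021073]
 [ 561.56149801  412.32836717   55.53438725]]
orange 67 [570.57903603 436.30204579 195.98363208] 216.67208182646073
bar 194
333 171 [617.   3. 200.] [30 51 84]
340 173 [609. -18. 214.] [31 28 28]
338 174 [606. -12. 215.] [35 32 31]
337 175 [605. -10. 197.] [35 33 33]
329 182 [582.  16. 204.] [162  69  26]
329 183 [578.  17. 216.] [243 113  14]
327 184 [575.  23. 211.] [249 132  15]
325 185 [572.  29. 213.] [197 162 139]
329 185 [572.  17. 211.] [248 127  16]
328 186 [569.  20. 215.] [243 111  11]
327 187 [566.  23. 207.] [176 104  70]
331 187 [566.  10. 205.] [199 192 180]
331 188 [563.  10. 206.] [209 201 185]
331 189 [560.  10. 206.] [226 217 202]
331 190 [557.  10. 202.] [192 182 168]
331 191 [553.  11. 209.] [143 138 126]
331 192 [550.  11. 206.] [67 72 80]
335 192 [550.  -2. 214.] [177 170 159]
336 193 [547.  -5. 209.] [152 151 153]
336 194 [543.  -4. 219.] [130 124 119]
334 195 [540.   2. 215.] [99 93 84]
338 195 [540. -11. 215.] [93 85 84]
335 196 [537.  -1. 217.] [93 88
[... 2055 characters left out ...]
181]
294 212 [545. -18. 212.] [76 74 75]
303 212 [557.  -1. 208.] [165 163 156]
289 213 [534. -25. 201.] [49 48 46]
298 213 [550. -10. 204.] [77 76 72]
307 213 [566.   4. 208.] [162 160 153]
293 214 [545. -21. 205.] [57 55 54]
304 214 [561.  -1. 204.] [96 94 89]
291 215 [540. -24. 198.] [57 56 56]
309 215 [569.   8. 200.] [120 119 117]
311 232 [611. -23. 209.] [ 63  81 111]
314 234 [624. -26. 221.] [83 82 79]
313 235 [622. -27. 214.] [57 59 57]
322 235 [627.  -3. 193.] [70 71 73]
319 236 [632. -18. 212.] [71 69 69]
316 237 [628. -23. 208.] [67 67 65]
314 238 [624. -26. 202.] [81 80 77]
312 239 [619. -27. 191.] [67 70 74]
321 239 [633. -11. 191.] [71 68 68]
314 241 [624. -25. 186.] [82 80 77]
```

View pics/topz.png

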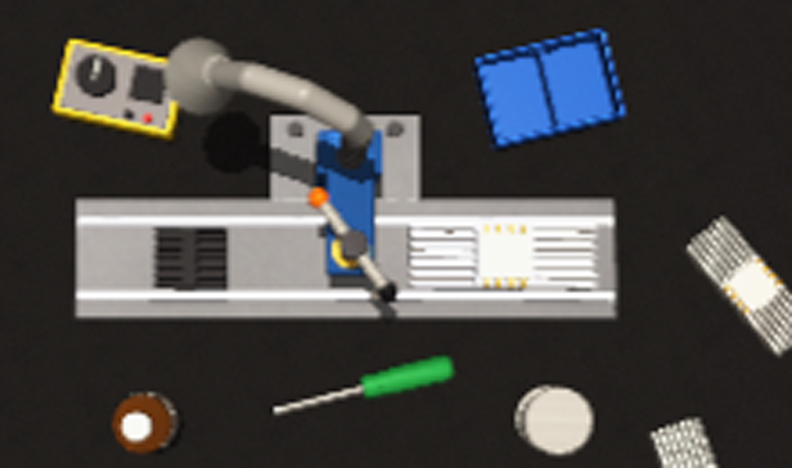

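View pics/scz.png

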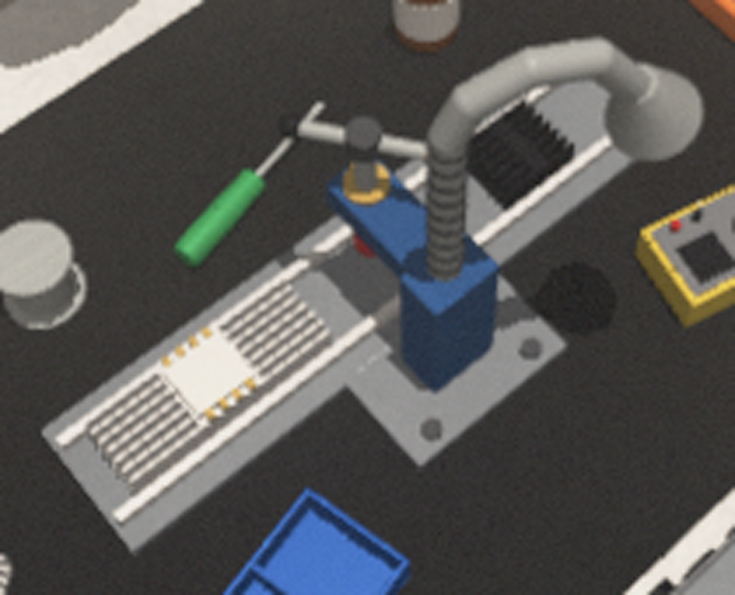

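```bash
cat >> h.py <<'E'
def ortho(name,p,z,x0=440,x1=640,y0=-320,y1=300,res=1.0):
    # rows: x decreasing (far at top), cols: y decreasing (left = +y)
    xs=np.arange(x1,x0,-res); ys=np.arange(y1,y0,-res)
    X,Y=np.meshgrid(xs,ys,indexing='ij')
    uv=proj(name,np.c_[X.ravel(),Y.ravel(),np.full(X.size,z)]).reshape(X.shape+(2,)).astype(np.float32)
    return cv2.remap(p,uv[...,0],uv[...,1],cv2.INTER_LINEAR)
E
python3 - <<'E'
from h import *
for n in("top","scene"):
    p=np.load(f"pics/{n}0rgb.npy")
    o=[ortho(n,p,z) for z in(12,44,204)]
    cv2.imwrite(f"pics/or_{n}.png",np.vstack([cv2.copyMakeBorder(a[:,:,::-1],0,2,0,0,0,value=(0,0,255)) for a in o[:2]+o[2:]])[:600])
    # base edges at z=12
    g=o[0].astype(float).mean(2)
    def col(y):return int(round(300-y))
    def row(x):return int(round(640-x))
    # left end: profile over x rows near front strip and mid
    for y,lab in((259,'L'),(-281,'R')):
        for xa,xb in((475,490),(515,550),(575,590)):
            pr=g[row(xb):row(xa),col(y)-25:col(y)+25].mean(0); d=np.gradient(cv2.GaussianBlur(pr[None],(0,0),1.5)[0]);i=abs(d)[3:-3].argmax()+3
            print(n,lab,xa,'edge y',300-(col(y)-25+i),d[i].round(1))
    for y in (230,120,-60,-120,-270):
        pr=g[:,col(y)-6:col(y)+6].mean(1); d=np.gradient(cv2.GaussianBlur(pr[:,None],(0,0),1.5)[:,0]);
        k=np.argsort(-abs(d))[:60]; e=[i for i in range(3,len(d)-3) if abs(d[i])>5 and abs(d[i])==abs(d[i-3:i+4]).max()]
        print(n,'y',y,[(640-i,round(d[i])) for i in e])
E
```

```text
top L 475 edge y 259 16.1
top L 515 edge y 259 22.3
top L 575 edge y 259 25.1
top R 475 edge y -279 -17.7
top R 515 edge y -279 -15.0
top R 575 edge y -279 -13.7
top y 230 [(597, 20), (579, 12), (571, -10), (504, 11), (496, -14), (478, -21)]
top y 120 [(595, 19), (577, 14), (567, -29), (545, -6), (517, -6), (502, 30), (495, -21), (476, -21)]
top y -60 [(575, 14), (566, -10), (508, -10), (497, 7), (488, 11), (481, -6), (474, -11)]
top y -120 [(591, 19), (574, 14), (563, -14), (557, 10), (548, 14), (535, -6), (530, 6), (524, -16), (519, 14), (513, -13), (509, 13), (503, -15), (498, 20), (491, -15), (473, -20)]
top y -270 [(589, 18), (572, 15), (562, -11), (496, 18), (489, -15), (470, -17)]
scene L 475 edge y 268 6.3
scene L 515 edge y 248 6.1
scene L 575 edge y 257 -1.8
scene R 475 edge y -281 -17.2
scene R 515 edge y -282 -17.6
scene R 575 edge y -283 -17.7
scene y 230 [(614, 6), (552, 6), (509, -5), (459, -13)]
scene y 120 [(599, 13), (574, 17), (565, -28), (461, -8)]
scene y -60 [(572, 17), (563, -13), (497, 17), (488, -19), (476, -6)]
scene y -120 [(595, 14), (571, 18), (562, -19), (553, 15), (548, -13), (543, 13), (538, -12), (533, 12), (529, -12), (524, 11), (519, -12), (514, 12), (509, -11), (504, 12), (499, -11), (494, 17), (487, -13), (475, -13)]
scene y -270 [(592, 14), (568, 20), (559, -14), (494, 18), (485, -14), (473, -14)]
```

View pics/or_top.png

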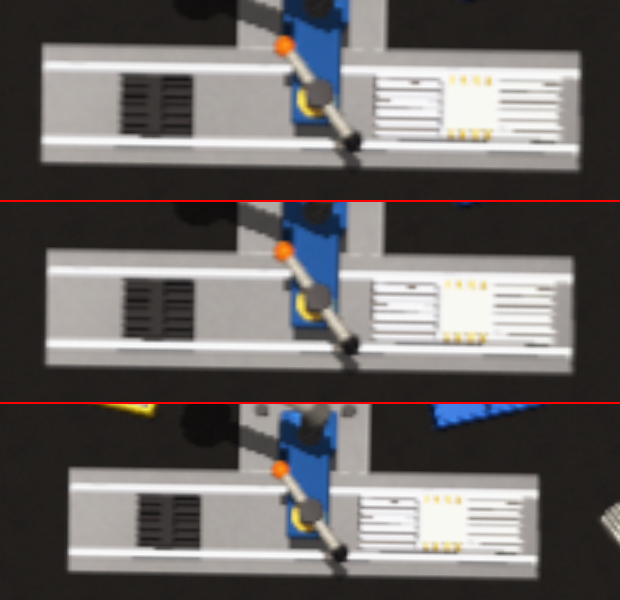

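View pics/or_scene.png

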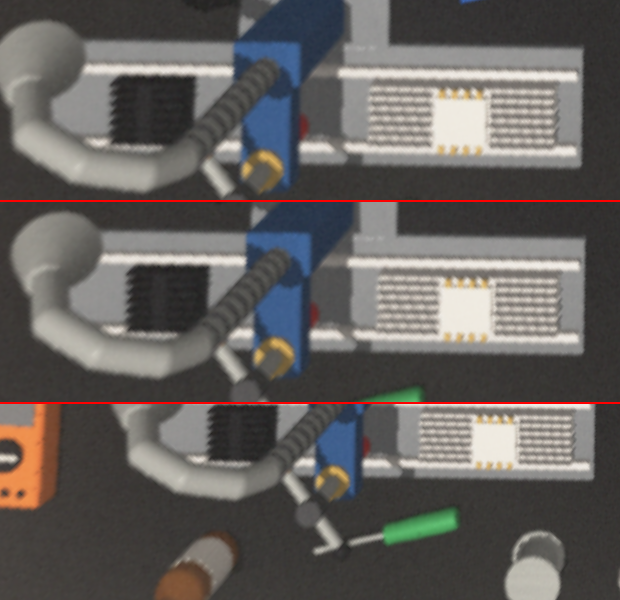

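```bash
cat >> h.py <<'E'
def module(name,p,ylo,yhi):
    o=ortho(name,p,50).astype(int); m=((o.min(2)>150)&(o.max(2)-o.min(2)<60)).astype(np.uint8)
    m=cv2.morphologyEx(m,cv2.MORPH_OPEN,np.ones((13,31),np.uint8))
    c0,c1=300-yhi,300-ylo; m[:,:c0]=0; m[:,c1:]=0
    v,u=np.nonzero(m)
    return (640-v.mean(),300-u.mean(),v.max()-v.min(),u.max()-u.min()) if len(u) else None
E
python3 - <<'E'
from h import *
for n in("top","scene"):
    p=np.load(f"pics/{n}0rgb.npy"); print(n,module(n,p,-240,-80))
    o=ortho(n,p,44).astype(float).mean(2)
    g=cv2.GaussianBlur(o,(0,0),1.2)
    pr=g[640-558:640-504].std(0); 
    print([ (300-i,round(pr[i])) for i in list(range(360,390,2))+list(range(545,575,2))])
# black ball/orange/hub refine
Ct=np.load("pics/topC.npy");Cs=np.load("pics/sceneC.npy")
for n,(u,v) in {'hubtop':(337,197),'or':(328.5,184.5),'bl':(347.5,211)}.items():
    print(n,onplane('top',u,v,215),onplane('top',u,v,204))
m=(Ct[...,2]>196)&(Ct[...,2]<225)&(np.hypot(Ct[...,0]-532,Ct[...,1]+11)<62)
P=Ct[m]; print(len(P)); 
hub=P[np.hypot(P[:,0]-532,P[:,1]+11)<10]; print('hub',np.median(hub,0),np.percentile(hub[:,2],[10,50,90]))
b=P[(np.hypot(P[:,0]-532,P[:,1]+11)>18)]; print('bar z',np.percentile(b[:,2],[10,50,90])); q=b[:,:2]-b[:,:2].mean(0);w,v=np.linalg.eigh(q.T@q); print('dir',v[:,1],np.degrees(np.arctan2(v[1,1],v[0,1])),b.mean(0))
m=(Cs[...,2]>196)&(Cs[...,2]<225)&(np.hypot(Cs[...,0]-532,Cs[...,1]+11)<62)
P=Cs[m];hub=P[np.hypot(P[:,0]-532,P[:,1]+11)<10]; print('hub',np.median(hub,0),np.percentile(hub[:,2],[10,50,90,98]))
E
```

```text
top (np.float64(532.0485536527484), np.float64(-155.55262651529728), np.int64(166), np.int64(159))
[(-60, 5), (-62, 3), (-64, 2), (-66, 2), (-68, 2), (-70, 9), (-72, 13), (-74, 16), (-76, 19), (-78, 20), (-80, 20), (-82, 20), (-84, 20), (-86, 19), (-88, 19), (-245, 22), (-247, 20), (-249, 16), (-251, 12), (-253, 11), (-255, 10), (-257, 7), (-259, 5), (-261, 4), (-263, 4), (-265, 4), (-267, 6), (-269, 6), (-271, 6), (-273, 6)]
scene (np.float64(534.3057976506252), np.float64(-167.30049261083747), np.int64(45), np.int64(57))
[(-60, 21), (-62, 21), (-64, 22), (-66, 22), (-68, 22), (-70, 23), (-72, 22), (-74, 20), (-76, 17), (-78, 16), (-80, 19), (-82, 20), (-84, 21), (-86, 20), (-88, 21), (-245, 18), (-247, 18), (-249, 19), (-251, 19), (-253, 19), (-255, 17), (-257, 18), (-259, 23), (-261, 22), (-263, 19), (-265, 18), (-267, 18), (-269, 18), (-271, 19), (-273, 19)]
hubtop [533.82255726  -7.5626875  215.        ] [534.61364999  -8.02875756 204.        ]
or [573.26395823  18.26394157 215.        ] [574.3868914   18.01516398 204.        ]
bl [489.75552156 -39.43500919 215.        ] [490.17585604 -40.1692372  204.        ]
179
hub [532.05170013 -10.68050668 214.6105956 ] [212.82910126 214.6105956  219.86545997]
bar z [205.38369379 209.40970745 214.03536001]
dir [-0.81431258 -0.58042659] -144.51944797594322 [533.34994911  -8.32819543 209.43272364]
hub [532.48579756 -11.58286334 213.63723688] [212.37156875 213.63723688 215.08705869 216.86419525]
```

```bash
cat >> h.py <<'E'
from scipy.spatial.transform import Rotation as Rn
def tool():
    s=r.sense(); return np.array(s['tool_pos']),Rn.from_euler('xyz',s['tcp_rot'],degrees=True)
def rel(P,Rt=None):
    p,R=tool(); d=R.inv().apply(np.atleast_2d(P)-p)/10
    w=(R.inv()*Rt).as_rotvec(degrees=True) if Rt is not None else np.zeros(3)
    return d.round(2),w.round(2)
# aligned tool: x down; z (jaw) along world +-x
E
python3 - <<'E'
from h import *
p,R=tool(); print(p); print(R.as_matrix().round(3))
for s in(1,-1):
    z=np.array([s,0,0.]);x=np.array([0,0,-1.]);y=np.cross(z,x)
    Rt=Rn.from_matrix(np.c_[x,y,z]); print(s,rel([[530,-300,100]],Rt))
E
```

```text
[ 169.05769708 -575.16494749  230.33306314]
[[-0.     0.959  0.282]
 [ 0.002  0.282 -0.959]
 [-1.     0.    -0.002]]
1 (array([[ 13.07,  42.38, -16.21]]), array([-7.363e+01, -8.000e-02, -7.000e-02]))
-1 (array([[ 13.07,  42.38, -16.21]]), array([ 1.0637e+02, -7.0000e-02,  8.0000e-02]))
```

Emit:
{"fn": "servo_tool", "kwargs": {"commands": [[[255, 0, 5, -2, -9, 0, 0], [255, 0, 9.5, -4, -18, 0, 0], [255, 0, 14, -5.5, -26, 0, 0], [255, 0, 18.5, -7, -34, 0, 0], [255, 0, 23, -9, -42, 0, 0], [255, 0, 28, -11, -50, 0, 0], [255, 2, 32, -12.5, -58, 0, 0], [255, 4, 36, -14, -66, 0, 0]]], "force": 60}}

```text
time: 0.9
tool_pos: [477.0, -338.5, 191.5]
tcp_rot: [-31.7, 89.9, -39.0]
ft_force: [0.5, -0.5, 0.1]
finger_gap: 0.1
```

```bash
cat >> h.py <<'E'
RT=Rn.from_matrix(np.array([[0,0,1.],[0,-1,0],[-1,0,0]]).T.T) if False else Rn.from_matrix(np.c_[[0,0,-1.],np.cross([1.,0,0],[0,0,-1.]),[1.,0,0]])
E
python3 - <<'E'
from h import *
p,R=tool();print(p,RT.as_matrix(),r.sense()['finger_gap'],r.sense()['joint_pos'],rel([[530,-300,100],[530,-300,20]],RT))
E
```

```text
[ 476.96679633 -338.48968552  191.45776656] [[ 0.  0.  1.]
 [ 0.  1.  0.]
 [-1.  0.  0.]] 0.14730756906463188 [-4.03859387e+01  6.25826228e+00  9.07586472e+01  2.50514122e-03
  8.28798409e+01 -3.31164571e+01] (array([[ 9.15,  4.5 ,  4.76],
       [17.15,  4.51,  4.75]]), array([-7.27,  0.08,  0.06]))
```

Emit:
{"fn": "servo_tool", "kwargs": {"commands": [[[255, 4, 4.5, 4.75, -7.27, 0, 0], [255, 8, 4.5, 4.75, -7.27, 0, 0], [255, 12, 4.5, 4.75, -7.27, 0, 0], [255, 15, 4.5, 4.75, -7.27, 0, 0], [255, 16.9, 4.5, 4.75, -7.27, 0, 0], [255, 16.9, 4.5, 4.75, -7.27, 0, 0]]]}}

```text
time: 1.5
tool_pos: [525.1, -299.3, 17.7]
tcp_rot: [146.0, 89.5, 145.6]
ft_force: [0.2, -0.6, 0.1]
finger_gap: 0.2
```

Run:
```python
from h import *
p,R=tool();print(p,R.as_matrix().round(3),rel([[530,-300,22]],RT))
q,d=r.snapshot("scene"); cv2.imwrite("pics/sc1.png",cv2.resize(q[150:380,150:420,::-1],None,fx=2.6,fy=2.6))
```

```text
[ 525.14260416 -299.30584448   17.67323422] [[-0.007  0.006  1.   ]
 [ 0.005  1.    -0.006]
 [-1.     0.005 -0.007]] (array([[-0.44, -0.06,  0.48]]), array([-0.34, -0.38, -0.26]))
```

View pics/sc1.png

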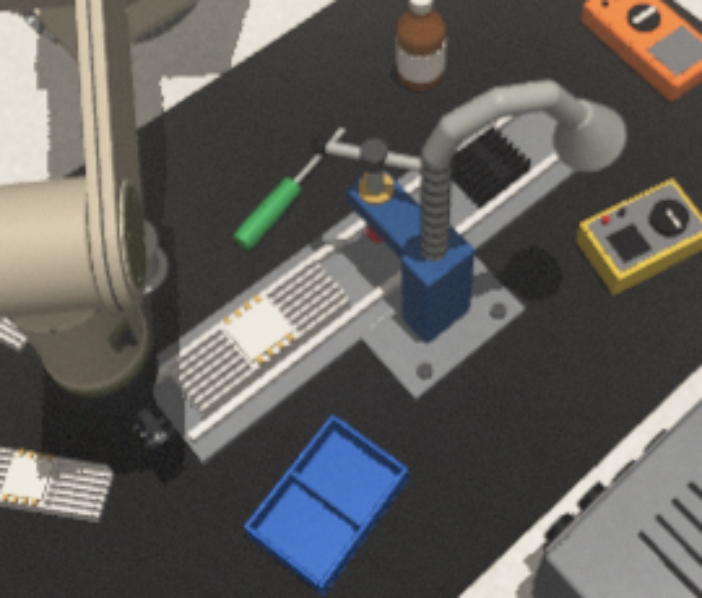

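Emit:
{"fn": "servo_tool", "kwargs": {"commands": [[[255, -0.5, 0, 0.5, -0.3, -0.4, -0.2], [255, -0.5, 1.5, 0.5, -0.3, -0.4, -0.2], [255, -0.5, 3.0, 0.5, -0.3, -0.4, -0.2], [255, -0.5, 4.5, 0.5, -0.3, -0.4, -0.2], [255, -0.5, 6.0, 0.5, -0.3, -0.4, -0.2], [255, -0.5, 7.5, 0.5, -0.3, -0.4, -0.2], [255, -0.5, 9.0, 0.5, -0.3, -0.4, -0.2], [255, -0.5, 10.5, 0.5, -0.3, -0.4, -0.2]]]}}

```text
time: 2.35
tool_pos: [534.7, -196.3, 28.9]
tcp_rot: [-33.0, 89.3, -33.1]
ft_force: [0.7, -5.6, 3.5]
finger_gap: -0.2
```

Emit:
{"fn": "servo_tool", "kwargs": {"commands": [[[255, 0, 1.5, 0, 0, 0, 0], [255, 0, 2.5, 0, 0, 0, 0], [255, 0, 3.5, 0, 0, 0, 0], [255, 0, 4.5, 0, 0, 0, 0], [255, 0, 4.8, 0, 0, 0, 0], [255, 0, 4.8, 0, 0, 0, 0]]]}}

```text
time: 2.95
tool_pos: [534.7, -148.0, 28.3]
tcp_rot: [-27.3, 89.4, -27.3]
ft_force: [1.8, -2.8, 2.0]
finger_gap: -0.2
```

Run:
```python
from h import *
p,R=tool();print(p,r.sense()['ft_force'],R.as_matrix().round(3))
for n in("scene","top"):
    q,d=r.snapshot(n); cv2.imwrite(f"pics/{n}2.png",cv2.resize(q[130:330,200:450,::-1],None,fx=3,fy=3)); print(module(n,q,-240,60))
    C=cloud(n,d); m=(C[...,2]>150)&(C[...,0]>380)&(C[...,1]>-250)&(C[...,1]<-65)
    for z in range(150,500,40):
        k=m&(abs(C[...,2]-z)<20)
        if k.sum()>8: print(n,z,k.sum(),C[k].min(0).round(),C[k].max(0).round())
```

```text
[ 534.6504267  -147.96732754   28.30568198] [ 1.82763136 -2.75870486  1.99349602] [[ 0.009 -0.     1.   ]
 [-0.005  1.     0.   ]
 [-1.    -0.005  0.009]]
(np.float64(532.9880564603692), np.float64(-59.56406080347449), np.int64(44), np.int64(41))
scene 150 135 [ 526. -188.  150.] [1025.  -65.  170.]
scene 190 219 [ 526. -188.  170.] [ 574. -119.  203.]
scene 230 326 [ 514. -193.  216.] [ 578. -112.  250.]
scene 270 352 [ 525. -191.  250.] [ 581. -116.  290.]
scene 310 410 [ 526. -191.  290.] [ 577. -116.  330.]
scene 350 338 [ 484. -223.  330.] [ 592. -117.  370.]
scene 390 849 [ 414. -226.  371.] [603. -65. 410.]
scene 430 2777 [ 382. -224.  410.] [597. -66. 450.]
scene 470 1171 [ 380. -205.  450.] [547. -65. 490.]
(np.float64(548.8406803869376), np.float64(-53.8152957216127), np.int64(164), np.int64(299))
top 150 95 [ 879. -128.  150.] [1035.  -66.  156.]
top 230 24 [ 490. -153.  213.] [ 509. -113.  247.]
top 270 15 [ 491. -142.  252.] [ 505. -117.  285.]
top 350 16 [ 465. -174.  340.] [571. -70. 370.]
top 390 194 [ 383. -222.  371.] [597. -66. 410.]
top 430 1550 [ 381. -220.  410.] [595. -65. 450.]
top 470 566 [ 381. -201.  450.] [549. -65. 490.]
```

View pics/scene2.png

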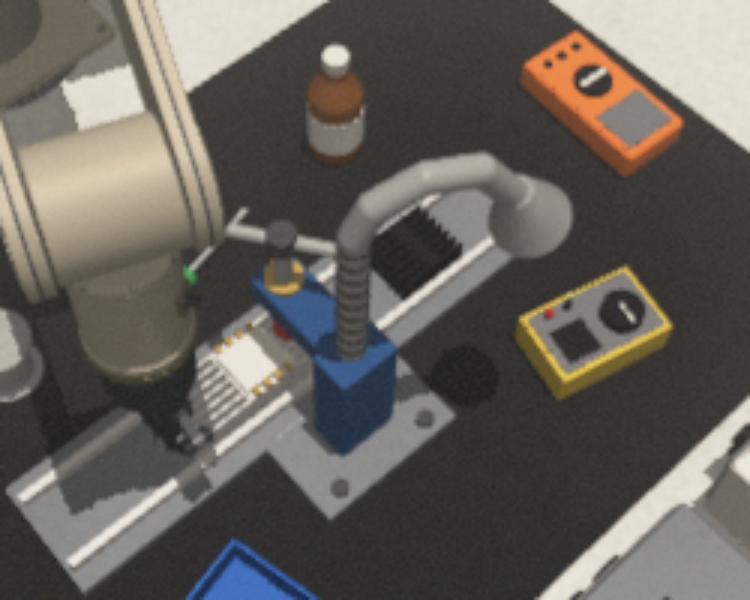

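View pics/top2.png

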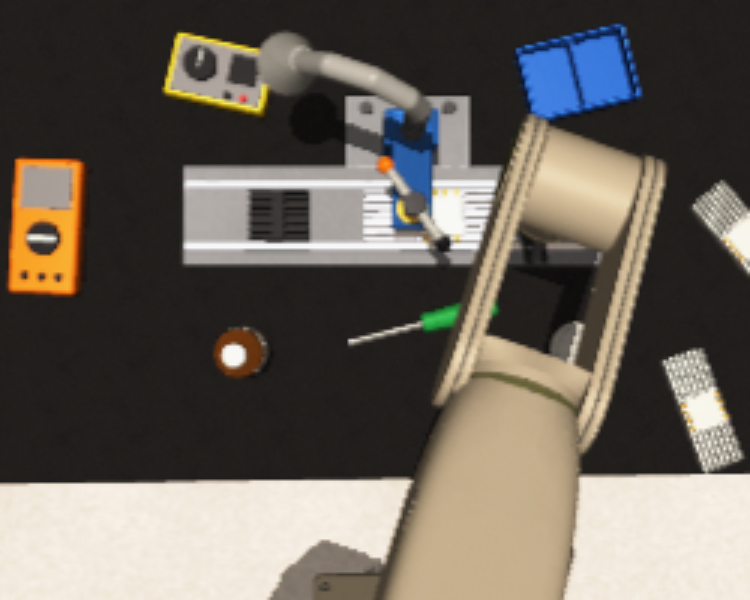

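Emit:
{"fn": "servo_tool", "kwargs": {"commands": [[[255, 0, 0.8, 0, 0, 0, 0], [255, 0, 1.6, 0, 0, 0, 0], [255, 0, 2.3, 0, 0, 0, 0], [255, 0, 2.8, 0, 0, 0, 0], [255, 0, 3.2, 0, 0, 0, 0], [255, 0, 3.4, 0, 0, 0, 0], [255, 0, 3.4, 0, 0, 0, 0]]]}}

```text
time: 3.75
tool_pos: [534.2, -114.8, 27.5]
tcp_rot: [-29.7, 89.5, -29.8]
ft_force: [-0.3, -4.3, 3.5]
finger_gap: -0.1
```

Run:
```python
from h import *
p,R=tool();print(p,r.sense()['ft_force'],R.as_matrix().round(3))
for n in("scene","top"):
    q,d=r.snapshot(n); np.save(f"pics/{n}3rgb.npy",q); cv2.imwrite(f"pics/{n}3.png",cv2.resize(q[150:290,220:420,::-1],None,fx=4,fy=4,interpolation=cv2.INTER_CUBIC))
    o=ortho(n,q,44); cv2.imwrite(f"pics/o{n}3.png",cv2.resize(o[:,150:520,::-1],None,fx=2,fy=2))
```

```text
[ 534.16372182 -114.80248897   27.4919442 ] [-0.324313   -4.30820065  3.493281  ] [[ 0.008  0.001  1.   ]
 [-0.004  1.    -0.001]
 [-1.    -0.004  0.008]]
```

View pics/scene3.png

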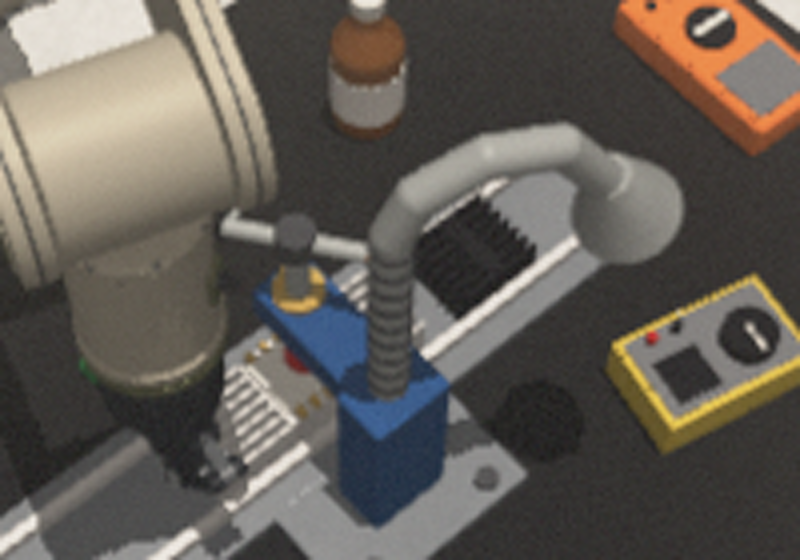

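View pics/otop3.png

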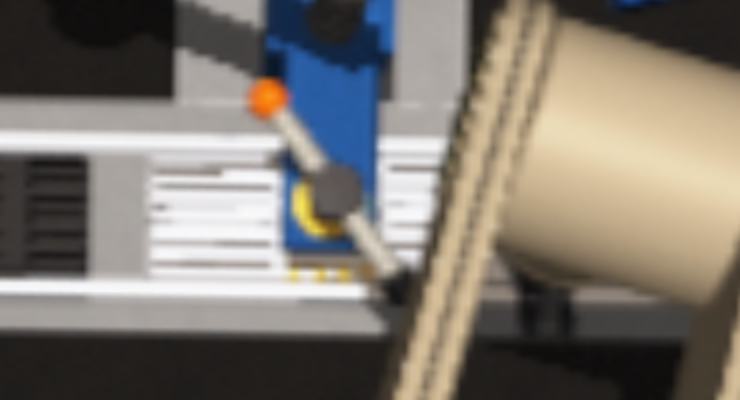

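View pics/oscene3.png

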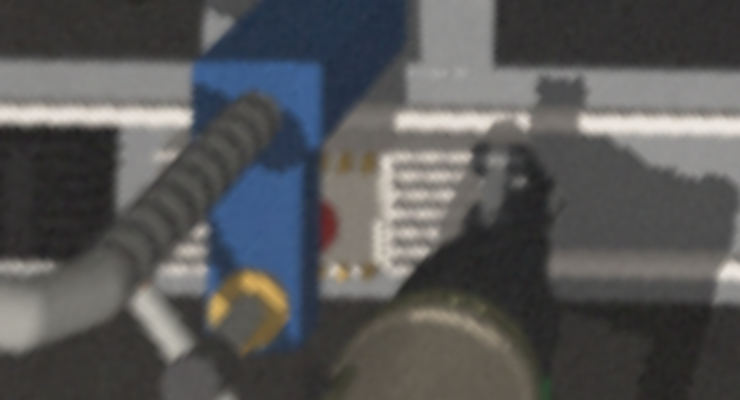

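Emit:
{"fn": "servo_tool", "kwargs": {"commands": [[[255, 0, 0.2, 0, 0, 0, 0], [255, 0, 0.4, 0, 0, 0, 0], [255, 0, 0.45, 0, 0, 0, 0], [255, 0, 0.45, 0, 0, 0, 0], [255, 0, -1.0, 0, 0, 0, 0], [255, 0, -3.5, 0, 0, 0, 0], [255, 0, -7.0, 0, 0, 0, 0], [255, 0, -10.0, 0, 0, 0, 0]]]}}

```text
time: 4.65
tool_pos: [532.8, -215.6, 26.5]
tcp_rot: [-20.6, 89.7, -20.6]
ft_force: [-0.0, -0.2, 0.1]
finger_gap: -0.0
```

Emit:
{"fn": "servo_tool", "kwargs": {"commands": [[[255, -4, -4, 0, 0, 0, 0], [255, -8, -6, 0, 0, 0, 0], [255, -13, -8, 0, 0, 0, 0], [255, -18, -8, 0, 0, 0, 0], [255, -23, -8, 0, 0, 0, 0], [255, -23, -8, 0, 0, 0, 0]]]}}

```text
time: 5.25
tool_pos: [534.4, -296.0, 266.0]
tcp_rot: [-28.4, 88.9, -28.5]
ft_force: [1.2, 0.3, 1.1]
finger_gap: 0.5
```

Run:
```python
from h import *
p,R=tool();print(p,r.sense()['ft_force'],R.as_matrix().round(3))
for n in("scene","top"):
    q,d=r.snapshot(n); np.save(f"pics/{n}4rgb.npy",q); cv2.imwrite(f"pics/{n}4.png",cv2.resize(q[150:290,220:420,::-1],None,fx=4,fy=4,interpolation=cv2.INTER_CUBIC))
    o=ortho(n,q,44); cv2.imwrite(f"pics/o{n}4.png",cv2.resize(o[:,150:520,::-1],None,fx=2,fy=2))
    pr=cv2.GaussianBlur(o.astype(float).mean(2),(0,0),1.2)[640-555:640-508].std(0)
    print(n,[(300-i,round(pr[i])) for i in list(range(206,236,2))+list(range(384,414,2))])
```

```text
[ 534.36423232 -296.01369922  265.97666613] [1.20439728 0.32983656 1.09837934] [[ 0.017  0.001  1.   ]
 [-0.009  1.    -0.001]
 [-1.    -0.009  0.017]]
scene [(94, 10), (92, 12), (90, 23), (88, 28), (86, 29), (84, 27), (82, 26), (80, 25), (78, 26), (76, 26), (74, 23), (72, 16), (70, 9), (68, 9), (66, 12), (-84, 17), (-86, 17), (-88, 17), (-90, 16), (-92, 16), (-94, 16), (-96, 17), (-98, 17), (-100, 16), (-102, 12), (-104, 8), (-106, 12), (-108, 17), (-110, 18), (-112, 15)]
top [(94, 1), (92, 1), (90, 1), (88, 1), (86, 1), (84, 1), (82, 4), (80, 8), (78, 12), (76, 16), (74, 20), (72, 22), (70, 22), (68, 21), (66, 21), (-84, 19), (-86, 19), (-88, 19), (-90, 20), (-92, 20), (-94, 20), (-96, 18), (-98, 15), (-100, 11), (-102, 6), (-104, 3), (-106, 2), (-108, 2), (-110, 2), (-112, 2)]
```

View pics/otop4.png

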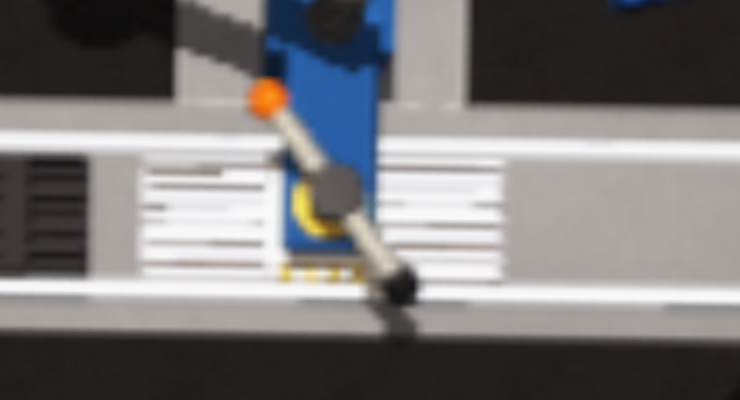

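View pics/oscene4.png

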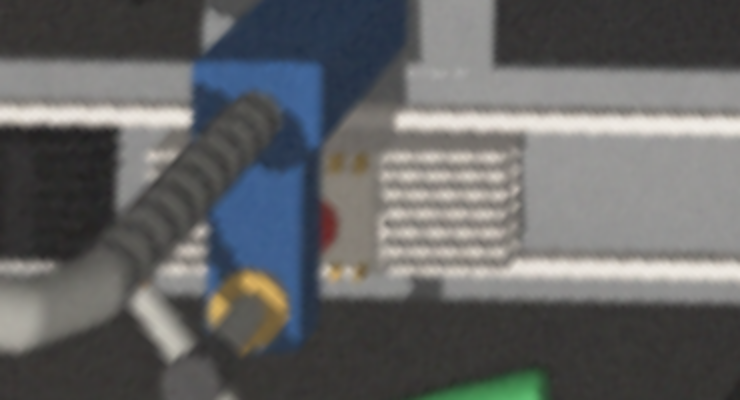

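Measured from above, the sink's ends are at y ≈ 79.5 and −100. That puts its centre at −10.5, against a bed centre of about −10, so the slide is done. Next is moving to the handle.

```bash
cat >> h.py <<'E'
C0=np.array([532.5,-11.])
def pos(phi,z,rho=42):
    a=np.radians(phi); return np.array([C0[0]+rho*np.cos(a),C0[1]+rho*np.sin(a),z])
def rows(phis,zs,rho=42,rot=True):
    d,w=rel([pos(f,z,rho) for f,z in zip(phis,zs)],RT)
    for k in d: print('[255,',', '.join(f'{v:.2f}' for v in k),',', ', '.join(f'{v:.1f}' for v in w),'],')
E
python3 - <<'E'
from h import *
print(rel([[530,-53,266],pos(-95,240),pos(-95,188)],RT))
E
```

```text
(array([[-0.76, 24.15, -0.29],
       [ 1.84, 24.18, -0.43],
       [ 7.04, 24.21, -0.48]]), array([-0.06,  0.57,  0.27]))
```

Run:
```python
from h import *
s=r.sense();p,R=tool();print(p,s['qd'].round(2) if hasattr(s['qd'],'round') else s['qd'],R.as_matrix().round(3))
```

```text
[ 532.71505646 -294.58174966  259.60866252] [ 0.24  2.07  4.01 -0.17 -1.01  0.28] [[ 0.01   0.001  1.   ]
 [-0.005  1.    -0.001]
 [-1.    -0.005  0.01 ]]
```

Emit:
{"fn": "servo_tool", "kwargs": {"commands": [[[255, 0.3, 4.5, -0.2, 0, 0.5, 0.2], [255, 0.5, 9, -0.4, 0, 0.5, 0.2], [255, 0.8, 13.5, -0.4, 0, 0.5, 0.2], [255, 1, 18, -0.4, 0, 0.5, 0.2], [255, 1.2, 22, -0.4, 0, 0.5, 0.2], [255, 1.4, 24.2, -0.4, 0, 0.5, 0.2], [255, 1.4, 24.2, -0.4, 0, 0.5, 0.2], [255, 1.4, 24.2, -0.4, 0, 0.5, 0.2]]]}}

```text
time: 6.15
tool_pos: [527.3, -51.5, 240.4]
tcp_rot: [173.6, 89.7, 173.7]
ft_force: [0.1, -0.3, -0.9]
finger_gap: 0.1
```

Run:
```python
from h import *
s=r.sense();p,R=tool();print(p,s['joint_pos'],R.as_matrix().round(3)); print(pos(-95,188)); rows([-95],[188])
q,d=r.snapshot("scene");cv2.imwrite(f"pics/sc5.png",cv2.resize(q[100:290,190:420,::-1],None,fx=3,fy=3,interpolation=cv2.INTER_CUBIC))
```

```text
[527.317871   -51.46182851 240.40929196] [-1.11008486e+01 -3.32796730e+00  9.53797862e+01 -2.68745145e-02
  8.82706324e+01 -1.11306561e+01] [[-0.006 -0.001  1.   ]
 [ 0.001  1.     0.001]
 [-1.     0.001 -0.006]]
[528.8394588  -52.84017732 188.        ]
[255, 5.24, -0.14, 0.18 , 0.0, -0.3, -0.0 ],
```

View pics/sc5.png

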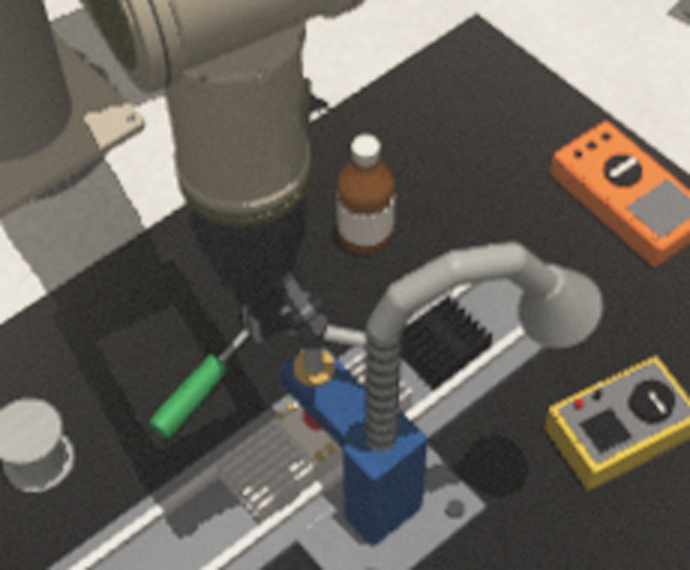

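Fingers are above the black-ball end, in front of the hub. I'll lower behind the bar.

Emit:
{"fn": "servo_tool", "kwargs": {"commands": [[[255, 2, -0.15, 0.2, 0, -0.3, 0], [255, 4, -0.15, 0.2, 0, -0.3, 0], [255, 5.2, -0.15, 0.2, 0, -0.3, 0], [255, 5.2, -0.15, 0.2, 0, -0.3, 0], [255, 5.2, -0.15, 0.2, 0, -0.3, 0]]]}}

```text
time: 6.7
tool_pos: [530.3, -53.9, 190.8]
tcp_rot: [1.3, 89.8, 1.2]
ft_force: [0.6, 0.5, 0.4]
finger_gap: -0.1
```

Run:
```python
from h import *
s=r.sense();p,R=tool();print(p,s['ft_force'],R.as_matrix().round(3)); 
ph=np.linspace(-95,-292,17)[1:]; print(ph.round())
rows(ph[:8],np.linspace(188,186.5,9)[1:]); print(); 
# relative deltas for second call from commanded pos(ph[7])
b=pos(ph[7],186.5)
for f,z in zip(ph[8:],np.linspace(186.5,185,9)[1:]):
    e=pos(f,z)-b; print([255,round(-e[2]/10,2),round(e[1]/10,2),round(e[0]/10,2)])
```

```text
[530.28837908 -53.91941541 190.84166133] [0.57346748 0.52424338 0.4465552 ] [[ 0.003  0.002  1.   ]
 [ 0.     1.    -0.002]
 [-1.     0.     0.003]]
[-107. -120. -132. -144. -157. -169. -181. -194. -206. -218. -230. -243.
 -255. -267. -280. -292.]
[255, 0.30, 0.28, -1.03 , -0.1, 0.2, -0.0 ],
[255, 0.32, 0.64, -1.86 , -0.1, 0.2, -0.0 ],
[255, 0.33, 1.16, -2.59 , -0.1, 0.2, -0.0 ],
[255, 0.35, 1.83, -3.19 , -0.1, 0.2, -0.0 ],
[255, 0.37, 2.61, -3.64 , -0.1, 0.2, -0.0 ],
[255, 0.39, 3.47, -3.91 , -0.1, 0.2, -0.0 ],
[255, 0.40, 4.37, -3.99 , -0.1, 0.2, -0.0 ],
[255, 0.42, 5.27, -3.87 , -0.1, 0.2, -0.0 ],

[255, np.float64(0.02), np.float64(0.85), np.float64(0.3)]
[255, np.float64(0.04), np.float64(1.61), np.float64(0.78)]
[255, np.float64(0.06), np.float64(2.26), np.float64(1.41)]
[255, np.float64(0.08), np.float64(2.75), np.float64(2.16)]
[255, np.float64(0.09), np.float64(3.08), np.float64(3.0)]
[255, np.float64(0.11), np.float64(3.22), np.float64(3.89)]
[255, np.float64(0.13), np.float64(3.16), np.float64(4.79)]
[255, np.float64(0.15), np.float64(2.91), np.float64(5.66)]
```

Emit:
{"fn": "servo_tool", "kwargs": {"commands": [[[255, 0.1, 0.25, -1.0, 0, 0, 0], [255, 0.1, 0.6, -1.8, 0, 0, 0], [255, 0.1, 1.1, -2.5, 0, 0, 0], [255, 0.1, 1.75, -3.1, 0, 0, 0], [255, 0.1, 2.55, -3.55, 0, 0, 0], [255, 0.15, 3.4, -3.8, 0, 0, 0], [255, 0.15, 4.3, -3.9, 0, 0, 0], [255, 0.15, 5.2, -3.8, 0, 0, 0]]]}}

```text
time: 7.5
tool_pos: [492.0, -0.9, 189.2]
tcp_rot: [-16.5, 89.8, -16.5]
ft_force: [0.2, -4.8, 0.8]
finger_gap: -0.2
```

Run:
```python
from h import *
s=r.sense();p,R=tool();print(p,s['ft_force'],R.as_matrix().round(3)); print(pos(-194,186.5))
for n in("top","scene"):
    q,d=r.snapshot(n);cv2.imwrite(f"pics/{n}6.png",cv2.resize(q[100:290,220:420,::-1],None,fx=3,fy=3,interpolation=cv2.INTER_CUBIC))
```

```text
[491.95087871  -0.89633664 189.22531823] [ 0.18591399 -4.83585668  0.79167099] [[ 0.003  0.001  1.   ]
 [-0.001  1.    -0.001]
 [-1.    -0.001  0.003]]
[491.7475795   -0.83928038 186.5       ]
```

View pics/scene6.png

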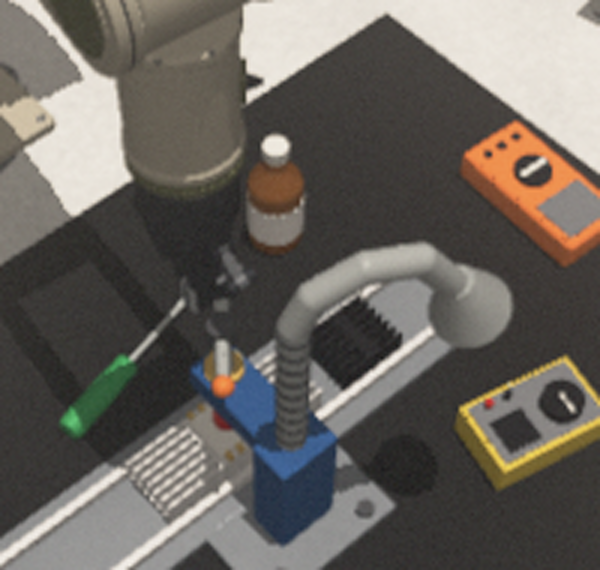

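The bar has turned and the orange ball now points back-right. The push force is about 5 N. Continuing the stroke.

Emit:
{"fn": "servo_tool", "kwargs": {"commands": [[[255, 0.1, 0.85, 0.3, 0, 0, 0], [255, 0.2, 1.6, 0.8, 0, 0, 0], [255, 0.3, 2.25, 1.4, 0, 0, 0], [255, 0.4, 2.75, 2.15, 0, 0, 0], [255, 0.4, 3.1, 3.0, 0, 0, 0], [255, 0.4, 3.2, 3.9, 0, 0, 0], [255, 0.4, 3.15, 4.8, 0, 0, 0], [255, 0.4, 2.9, 5.65, 0, 0, 0]]]}}

```text
time: 8.4
tool_pos: [549.6, 28.0, 184.9]
tcp_rot: [14.6, 89.8, 14.6]
ft_force: [-4.0, 1.3, -1.1]
finger_gap: -0.2
```

Run:
```python
from h import *
s=r.sense();p,R=tool();print(p,s['ft_force'],R.as_matrix().round(3)); print(pos(-292,186.5))
for n in("top","scene"):
    q,d=r.snapshot(n);cv2.imwrite(f"pics/{n}7.png",cv2.resize(q[100:290,220:420,::-1],None,fx=3,fy=3,interpolation=cv2.INTER_CUBIC))
```

```text
[549.55816853  28.02642333 184.91290219] [-4.04689821  1.27432212 -1.06700878] [[ 0.003  0.001  1.   ]
 [ 0.001  1.    -0.001]
 [-1.     0.001  0.003]]
[548.23347692  27.94172189 186.5       ]
```

View pics/scene7.png

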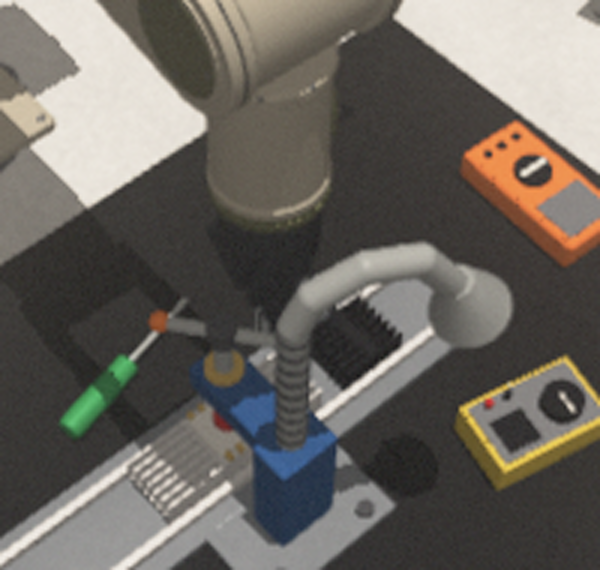

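Emit:
{"fn": "servo_tool", "kwargs": {"commands": [[[255, -0.5, 0.3, -0.5, 0, 0, 0], [255, -5, 0.3, -0.5, 0, 0, 0], [255, -5.5, -4, -1.2, 0, 0, 0], [255, -5.5, -8.1, -2.1, 0, 0, 0], [255, -4, -8.1, -2.1, 0, 0, 0], [255, 0, -8.1, -2.1, 0, 0, 0], [255, 0, -8.1, -2.1, 0, 0, 0]]]}}

```text
time: 9.2
tool_pos: [524.5, -52.7, 180.4]
tcp_rot: [156.1, 89.8, 156.0]
ft_force: [-0.9, 0.7, -0.5]
finger_gap: 0.4
```

```bash
cat >> h.py <<'E'
def orange(name,q,z):
    p=q.astype(int); m=((p[...,0]>1.7*p[...,2]+40)&(p[...,0]>p[...,1]*1.4)).astype(np.uint8)
    n,l,st,ce=cv2.connectedComponentsWithStats(m)
    out=[]
    for i in range(1,n):
        w=onplane(name,*ce[i],z)
        if abs(np.hypot(*(w[:2]-C0))-51)<10 and st[i,4]>4: out.append((st[i,4],w[:2].round(1),round(np.degrees(np.arctan2(*(w[:2]-C0)[::-1])),1)))
    return out
E
python3 - <<'E'
from h import *
s=r.sense();p,R=tool();print(p,s['ft_force'],R.as_matrix().round(3)); print(pos(-95,185))
for n in("scene","top"): print(orange(n,np.load(f"pics/{n}4rgb.npy"),203))
for n in("top","scene"):
    q,d=r.snapshot(n);cv2.imwrite(f"pics/{n}8.png",cv2.resize(q[100:290,220:420,::-1],None,fx=3,fy=3,interpolation=cv2.INTER_CUBIC)); print(n,orange(n,q,200))
E
```

```text
[524.54396934 -52.67967928 180.36617534] [-0.87317521  0.73467566 -0.51489196] [[-0.004  0.002  1.   ]
 [ 0.002  1.    -0.002]
 [-1.     0.002 -0.004]]
[528.8394588  -52.84017732 185.        ]
[]
[(np.int32(24), array([575. ,  19.9]), np.float64(36.0))]
top [(np.int32(15), array([490.1, -40.1]), np.float64(-145.5))]
scene []
```

View pics/scene8.png

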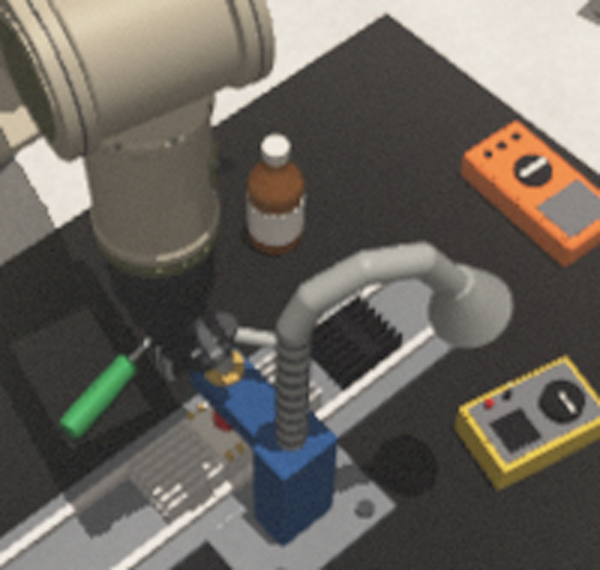

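Orange is at −145.5°, so the first stroke turned it about 181°. Now the second stroke.

Emit:
{"fn": "servo_tool", "kwargs": {"commands": [[[255, 0.1, 0.25, -0.9, 0, 0, 0], [255, 0.1, 0.6, -1.7, 0, 0, 0], [255, 0.1, 1.1, -2.4, 0, 0, 0], [255, 0.1, 1.75, -3.0, 0, 0, 0], [255, 0.1, 2.55, -3.5, 0, 0, 0], [255, 0.15, 3.4, -3.8, 0, 0, 0], [255, 0.15, 4.3, -3.9, 0, 0, 0], [255, 0.15, 5.2, -3.8, 0, 0, 0]]]}}

```text
time: 10.1
tool_pos: [489.4, -0.9, 183.8]
tcp_rot: [-16.3, 89.8, -16.4]
ft_force: [0.5, -4.1, 0.6]
finger_gap: -0.0
```

Emit:
{"fn": "servo_tool", "kwargs": {"commands": [[[255, 0.1, 0.85, 0.3, 0, 0, 0], [255, 0.1, 1.6, 0.8, 0, 0, 0], [255, 0.15, 2.25, 1.4, 0, 0, 0], [255, 0.2, 2.75, 2.15, 0, 0, 0], [255, 0.2, 3.1, 3.0, 0, 0, 0], [255, 0.2, 3.2, 3.9, 0, 0, 0], [255, 0.2, 3.15, 4.8, 0, 0, 0], [255, 0.2, 2.9, 5.65, 0, 0, 0]]]}}

```text
time: 10.9
tool_pos: [547.0, 28.0, 181.4]
tcp_rot: [16.3, 89.8, 16.3]
ft_force: [-4.8, 0.1, -0.8]
finger_gap: -0.2
```

Run:
```python
from h import *
s=r.sense();p,R=tool();print(p,s['ft_force'],R.as_matrix().round(3)); print(pos(-292,182))
```

```text
[547.00284784  28.00335729 181.36799173] [-4.76762014  0.13959632 -0.79175376] [[ 0.003  0.001  1.   ]
 [ 0.001  1.    -0.001]
 [-1.     0.001  0.003]]
[548.23347692  27.94172189 182.        ]
```

Emit:
{"fn": "servo_tool", "kwargs": {"commands": [[[255, -0.5, 0.3, -0.5, 0, 0, 0], [255, -5, 0.3, -0.5, 0, 0, 0], [255, -5.5, -4, -1.2, 0, 0, 0], [255, -5.5, -8.1, -1.8, 0, 0, 0], [255, -4, -8.1, -1.8, 0, 0, 0], [255, 0, -8.1, -1.8, 0, 0, 0], [255, 0, -8.1, -1.8, 0, 0, 0]]]}}

```text
time: 11.6
tool_pos: [525.3, -52.6, 176.7]
tcp_rot: [153.8, 89.7, 153.7]
ft_force: [-1.1, 0.2, -1.1]
finger_gap: 0.1
```

Run:
```python
from h import *
s=r.sense();p,R=tool();print(p,s['ft_force'],R.as_matrix().round(3)); print(pos(-95,181))
for n in("top","scene"):
    q,d=r.snapshot(n);cv2.imwrite(f"pics/{n}9.png",cv2.resize(q[100:290,220:420,::-1],None,fx=3,fy=3,interpolation=cv2.INTER_CUBIC)); print(n,orange(n,q,197))
```

```text
[525.2678051  -52.60187091 176.70867282] [-1.11576013  0.20769674 -1.13294173] [[-0.004  0.002  1.   ]
 [ 0.002  1.    -0.002]
 [-1.     0.002 -0.004]]
[528.8394588  -52.84017732 181.        ]
top [(np.int32(24), array([572.5,  23. ]), np.float64(40.4))]
scene []
```

View pics/top9.png

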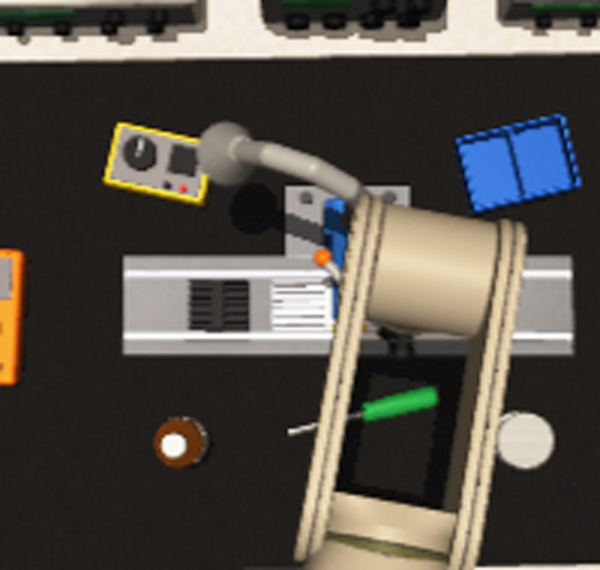

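Emit:
{"fn": "servo_tool", "kwargs": {"commands": [[[255, 0.1, 0.25, -0.9, 0, 0, 0], [255, 0.1, 0.6, -1.7, 0, 0, 0], [255, 0.1, 1.1, -2.4, 0, 0, 0], [255, 0.1, 1.75, -3.0, 0, 0, 0], [255, 0.1, 2.55, -3.5, 0, 0, 0], [255, 0.15, 3.4, -3.8, 0, 0, 0], [255, 0.15, 4.3, -3.9, 0, 0, 0], [255, 0.15, 5.2, -3.8, 0, 0, 0]]]}}

```text
time: 12.5
tool_pos: [490.2, -1.0, 180.7]
tcp_rot: [-14.4, 89.8, -14.4]
ft_force: [-0.1, -5.1, 0.6]
finger_gap: 0.1
```

Emit:
{"fn": "servo_tool", "kwargs": {"commands": [[[255, 0.1, 0.85, 0.3, 0, 0, 0], [255, 0.1, 1.6, 0.8, 0, 0, 0], [255, 0.15, 2.25, 1.4, 0, 0, 0], [255, 0.2, 2.75, 2.15, 0, 0, 0], [255, 0.2, 3.1, 3.0, 0, 0, 0], [255, 0.2, 3.2, 3.9, 0, 0, 0], [255, 0.2, 3.15, 4.8, 0, 0, 0], [255, 0.2, 2.9, 5.65, 0, 0, 0]]]}}

```text
time: 13.3
tool_pos: [547.5, 28.0, 177.9]
tcp_rot: [16.1, 89.8, 16.1]
ft_force: [-3.6, 1.1, -1.5]
finger_gap: 0.0
```

Emit:
{"fn": "servo_tool", "kwargs": {"commands": [[[255, -0.5, 0.3, -0.5, 0, 0, 0], [255, -5, 0.3, -0.5, 0, 0, 0], [255, -5.5, -4, -1.2, 0, 0, 0], [255, -5.5, -8.1, -1.8, 0, 0, 0], [255, -5.5, -8.1, -1.8, 0, 0, 0], [255, -5.5, -8.1, -1.8, 0, 0, 0]]]}}

```text
time: 13.9
tool_pos: [529.0, -54.0, 234.2]
tcp_rot: [1.5, 89.7, 1.3]
ft_force: [0.3, 0.4, -0.9]
finger_gap: -0.1
```

Run:
```python
from h import *
s=r.sense();p,R=tool();print(p,s['ft_force'],R.as_matrix().round(3)); print(pos(-95,181))
for n in("top","scene"):
    q,d=r.snapshot(n);cv2.imwrite(f"pics/{n}10.png",cv2.resize(q[150:290,220:420,::-1],None,fx=4,fy=4,interpolation=cv2.INTER_CUBIC)); print(n,orange(n,q,194))
```

```text
[529.01686229 -54.00316849 234.20032809] [ 0.34107782  0.36334045 -0.90893522] [[ 0.006  0.003  1.   ]
 [ 0.     1.    -0.003]
 [-1.     0.     0.006]]
[528.8394588  -52.84017732 181.        ]
top [(np.int32(19), array([493.2, -43. ]), np.float64(-140.9))]
scene []
```

View pics/scene10.png

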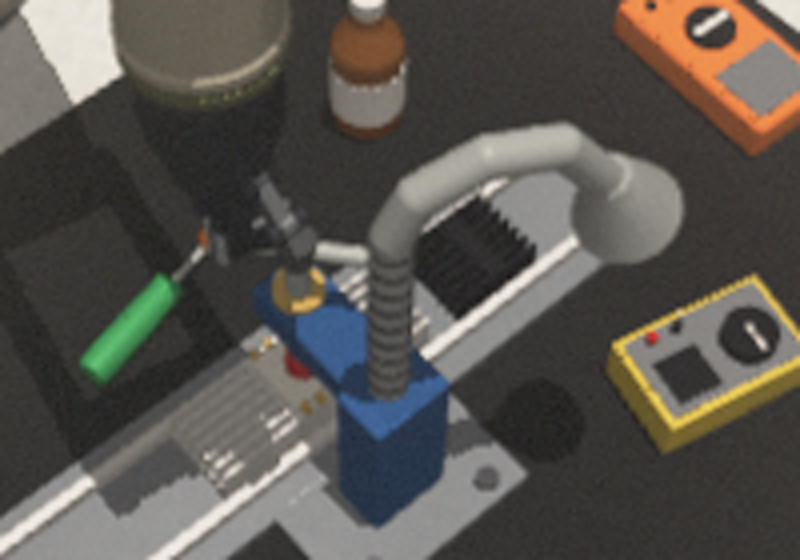

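Emit:
{"fn": "servo_tool", "kwargs": {"commands": [[[255, 2, 0.1, 0, 0, 0, 0], [255, 5.7, 0.1, 0, 0, 0, 0], [255, 5.7, 0.1, 0, 0, 0, 0], [255, 5.7, 0.1, 0, 0, 0, 0]]]}}

```text
time: 14.4
tool_pos: [528.3, -51.2, 176.0]
tcp_rot: [24.7, 89.9, 24.7]
ft_force: [0.4, 0.2, 0.7]
finger_gap: 0.1
```

Emit:
{"fn": "servo_tool", "kwargs": {"commands": [[[255, 0, 0.25, -0.9, 0, 0, 0], [255, 0, 0.6, -1.7, 0, 0, 0], [255, 0, 1.1, -2.4, 0, 0, 0], [255, 0, 1.75, -3.0, 0, 0, 0], [255, 0, 2.55, -3.5, 0, 0, 0], [255, 0, 3.4, -3.8, 0, 0, 0], [255, 0, 4.3, -3.9, 0, 0, 0], [255, 0, 5.2, -3.8, 0, 0, 0]]]}}

```text
time: 15.2
tool_pos: [490.7, -0.1, 176.7]
tcp_rot: [-14.0, 89.8, -14.1]
ft_force: [1.0, -5.5, -0.0]
finger_gap: 0.4
```

Emit:
{"fn": "servo_tool", "kwargs": {"commands": [[[255, 0, 0.85, 0.3, 0, 0, 0], [255, 0, 1.6, 0.8, 0, 0, 0], [255, 0, 2.25, 1.4, 0, 0, 0]]]}}

```text
time: 15.5
tool_pos: [504.9, 23.0, 175.8]
tcp_rot: [4.8, 89.9, 4.7]
ft_force: [-2.8, -2.8, 1.0]
finger_gap: -0.0
```

Run:
```python
from h import *
s=r.sense();p,R=tool();print(p,s['ft_force'],R.as_matrix().round(3)); print(pos(-230.5,177))
for n in("top","scene"):
    q,d=r.snapshot(n);cv2.imwrite(f"pics/{n}11.png",cv2.resize(q[150:290,220:420,::-1],None,fx=4,fy=4,interpolation=cv2.INTER_CUBIC)); print(n,orange(n,q,192))
```

```text
[504.87590805  23.00918964 175.77545814] [-2.82648652 -2.7505401   0.99600704] [[ 0.002  0.001  1.   ]
 [ 0.     1.    -0.001]
 [-1.     0.     0.002]]
[505.78471475  21.4082325  177.        ]
top []
scene []
```

Emit:
{"fn": "servo_tool", "kwargs": {"commands": [[[255, 0, 0.3, 0.35, 0, 0, 0], [255, 0, 0.5, 0.75, 0, 0, 0], [255, 0, 0.7, 1.2, 0, 0, 0], [255, 0, 0.85, 1.6, 0, 0, 0]]]}}

```text
time: 16.0
tool_pos: [520.9, 30.7, 175.8]
tcp_rot: [1.5, 89.9, 1.5]
ft_force: [-3.4, -2.5, -1.0]
finger_gap: 0.0
```

Emit:
{"fn": "servo_tool", "kwargs": {"commands": [[[255, 0, 0.05, 0.45, 0, 0, 0], [255, 0, 0.1, 0.9, 0, 0, 0], [255, 0, 0.1, 1.35, 0, 0, 0], [255, 0, 0.05, 1.8, 0, 0, 0]]]}}

```text
time: 16.4
tool_pos: [539.3, 31.4, 176.2]
tcp_rot: [6.5, 89.8, 6.5]
ft_force: [-4.7, -0.2, -0.7]
finger_gap: -0.2
```

Emit:
{"fn": "servo_tool", "kwargs": {"commands": [[[255, 0, -0.1, 0.45, 0, 0, 0], [255, 0, -0.2, 0.8, 0, 0, 0], [255, 0, -0.2, 0.8, 0, 0, 0]]]}}

```text
time: 16.7
tool_pos: [547.7, 29.2, 176.5]
tcp_rot: [3.6, 89.8, 3.5]
ft_force: [-1.2, 0.2, -0.1]
finger_gap: 0.1
```

Run:
```python
from h import *
s=r.sense();p,R=tool();print(p,s['ft_force']); print(pos(-292,177))
```

```text
[547.66778981  29.17845711 176.45574846] [-1.18339278  0.19636228 -0.10795325]
[548.23347692  27.94172189 177.        ]
```

Emit:
{"fn": "servo_tool", "kwargs": {"commands": [[[255, -0.5, 0.3, -0.5, 0, 0, 0], [255, -5, 0.3, -0.5, 0, 0, 0], [255, -5.5, -4, -1.2, 0, 0, 0], [255, -5.5, -8.1, -1.8, 0, 0, 0], [255, -5.5, -8.1, -1.8, 0, 0, 0], [255, -5.5, -8.1, -1.8, 0, 0, 0]]]}}

```text
time: 17.3
tool_pos: [528.9, -52.4, 232.1]
tcp_rot: [-0.4, 89.7, -0.6]
ft_force: [1.1, -0.6, -0.1]
finger_gap: -0.3
```

Run:
```python
from h import *
s=r.sense();p,R=tool();print(p,s['ft_force'],R.as_matrix().round(3)); print(pos(-95,177))
for n in("top","scene"):
    q,d=r.snapshot(n);cv2.imwrite(f"pics/{n}12.png",cv2.resize(q[150:290,220:420,::-1],None,fx=4,fy=4,interpolation=cv2.INTER_CUBIC)); print(n,orange(n,q,191))
    C=cloud(n,d); m=(abs(C[...,2]-197)<14)&(np.hypot(C[...,0]-532,C[...,1]+11)<62); P=C[m]; print(m.sum(),P[:,2].max() if m.any() else 0); 
    b=P[(np.hypot(P[:,0]-532,P[:,1]+11)>18)&(P[:,0]>535)]
    if len(b): print(len(b),np.percentile(b[:,2],[10,50,90]))
```

```text
[528.92036607 -52.40622366 232.14016918] [ 1.10055371 -0.57821431 -0.05946946] [[ 0.005  0.003  1.   ]
 [-0.     1.    -0.003]
 [-1.    -0.     0.005]]
[528.8394588  -52.84017732 177.        ]
top [(np.int32(20), array([571.8,  23.3]), np.float64(41.1))]
83 205.25818750767257
48 [194.68694497 198.06716409 200.65412581]
scene []
180 205.4865074369693
61 [191.80555877 195.66055598 198.38074557]
```

View pics/scene12.png

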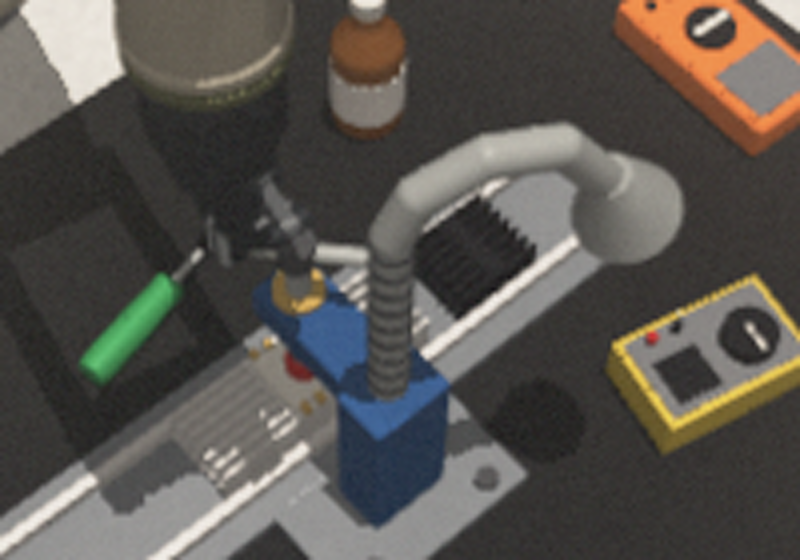

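Emit:
{"fn": "servo_tool", "kwargs": {"commands": [[[255, 2, 0, 0, 0, 0, 0], [255, 5.7, 0, 0, 0, 0, 0], [255, 5.7, 0, 0, 0, 0, 0], [255, 5.7, 0.25, -0.9, 0, 0, 0], [255, 5.7, 0.4, -1.3, 0, 0, 0], [255, 5.7, 0.6, -1.7, 0, 0, 0]]]}}

```text
time: 18.0
tool_pos: [513.2, -45.5, 176.4]
tcp_rot: [-2.5, 89.5, -2.5]
ft_force: [6.0, 2.0, -3.0]
finger_gap: 0.0
```

Emit:
{"fn": "servo_tool", "kwargs": {"commands": [[[255, 0, 0.25, -0.35, 0, 0, 0], [255, 0, 0.5, -0.7, 0, 0, 0]]]}}

```text
time: 18.2
tool_pos: [506.7, -40.4, 176.5]
tcp_rot: [-0.5, 89.5, -0.6]
ft_force: [5.4, 0.7, -0.7]
finger_gap: -0.3
```

Emit:
{"fn": "servo_tool", "kwargs": {"commands": [[[255, 0, 0.3, -0.3, 0, 0, 0], [255, 0, 0.65, -0.6, 0, 0, 0]]]}}

```text
time: 18.4
tool_pos: [500.0, -34.4, 176.2]
tcp_rot: [-6.4, 89.6, -6.5]
ft_force: [2.5, -2.8, 0.4]
finger_gap: 0.0
```

Emit:
{"fn": "servo_tool", "kwargs": {"commands": [[[255, 0, 0.4, -0.25, 0, 0, 0], [255, 0, 0.8, -0.5, 0, 0, 0]]]}}

```text
time: 18.6
tool_pos: [494.5, -26.2, 175.1]
tcp_rot: [-5.8, 89.7, -5.9]
ft_force: [7.0, -1.8, 1.2]
finger_gap: -0.0
```

Emit:
{"fn": "servo_tool", "kwargs": {"commands": [[[255, 0, 0.2, -0.1, 0, 0, 0], [255, 0, 0.4, -0.15, 0, 0, 0]]]}}

```text
time: 18.8
tool_pos: [493.0, -22.3, 174.8]
tcp_rot: [-6.4, 89.7, -6.5]
ft_force: [5.3, -2.9, 0.6]
finger_gap: -0.2
```

Emit:
{"fn": "servo_tool", "kwargs": {"commands": [[[255, 0, 0.2, -0.05, 0, 0, 0], [255, 0, 0.4, -0.1, 0, 0, 0]]]}}

```text
time: 19.0
tool_pos: [491.5, -18.4, 174.4]
tcp_rot: [-9.1, 89.8, -9.2]
ft_force: [2.4, -3.2, 0.9]
finger_gap: -0.1
```

Emit:
{"fn": "servo_tool", "kwargs": {"commands": [[[255, 0, 0.2, 0, 0, 0, 0], [255, 0, 0.4, -0.05, 0, 0, 0]]]}}

```text
time: 19.2
tool_pos: [490.7, -14.3, 174.1]
tcp_rot: [-6.5, 89.8, -6.6]
ft_force: [1.1, -3.0, 1.0]
finger_gap: 0.0
```

Emit:
{"fn": "servo_tool", "kwargs": {"commands": [[[255, 0, 0.2, 0, 0, 0, 0], [255, 0, 0.4, 0, 0, 0, 0]]]}}

```text
time: 19.4
tool_pos: [490.7, -10.2, 174.0]
tcp_rot: [-2.1, 89.8, -2.2]
ft_force: [1.1, -3.2, 1.5]
finger_gap: 0.3
```

Emit:
{"fn": "servo_tool", "kwargs": {"commands": [[[255, 0, 0.2, 0, 0, 0, 0], [255, 0, 0.4, 0.05, 0, 0, 0]]]}}

```text
time: 19.6
tool_pos: [491.2, -6.2, 173.9]
tcp_rot: [-1.9, 89.8, -1.9]
ft_force: [1.5, -4.5, -0.3]
finger_gap: 0.1
```

Emit:
{"fn": "servo_tool", "kwargs": {"commands": [[[255, 0, 0.2, 0, 0, 0, 0], [255, 0, 0.4, 0.05, 0, 0, 0]]]}}

```text
time: 19.8
tool_pos: [491.8, -2.2, 173.9]
tcp_rot: [-4.5, 89.8, -4.6]
ft_force: [0.8, -4.6, -0.0]
finger_gap: -0.1
```

Emit:
{"fn": "servo_tool", "kwargs": {"commands": [[[255, 0, 0.2, 0.05, 0, 0, 0], [255, 0, 0.4, 0.1, 0, 0, 0]]]}}

```text
time: 20.0
tool_pos: [492.8, 1.9, 174.0]
tcp_rot: [-1.0, 89.8, -1.1]
ft_force: [-0.4, -4.9, -0.0]
finger_gap: 0.1
```

Run:
```python
from h import *
p,R=tool();print(p,r.sense()['ft_force'])
for n in("top","scene"):
    q,d=r.snapshot(n);cv2.imwrite(f"pics/{n}13.png",cv2.resize(q[150:290,220:420,::-1],None,fx=4,fy=4,interpolation=cv2.INTER_CUBIC)); print(n,orange(n,q,191))
```

```text
[492.8009526    1.85692961 173.9644816 ] [-0.38075657 -4.8822159  -0.022742  ]
top [(np.int32(15), array([573.2, -44.1]), np.float64(-39.1))]
scene [(np.int32(38), array([572.4, -46. ]), np.float64(-41.2))]
```

View pics/scene13.png

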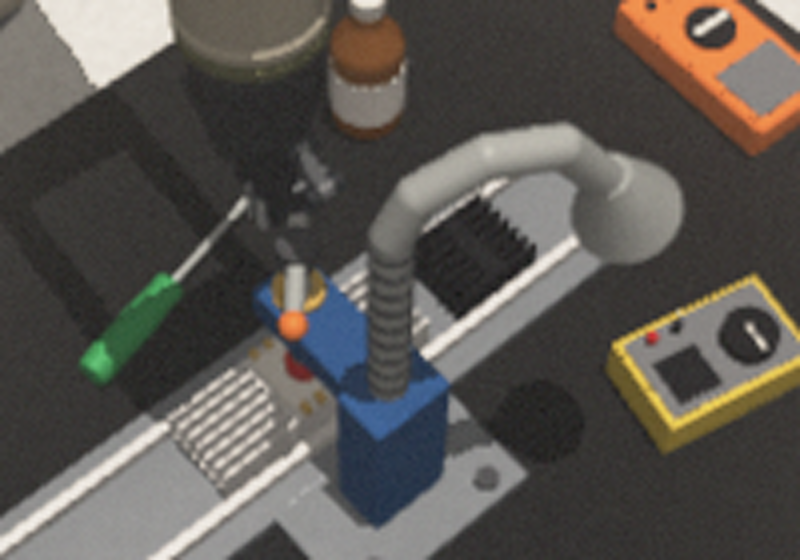

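Emit:
{"fn": "servo_tool", "kwargs": {"commands": [[[255, 0, 0.35, 0.1, 0, 0, 0], [255, 0, 0.7, 0.25, 0, 0, 0]]]}}

```text
time: 20.3
tool_pos: [495.3, 8.8, 174.0]
tcp_rot: [-1.1, 89.8, -1.1]
ft_force: [-0.9, -4.7, -0.3]
finger_gap: 0.0
```

Emit:
{"fn": "servo_tool", "kwargs": {"commands": [[[255, 0, 0.3, 0.2, 0, 0, 0], [255, 0, 0.6, 0.4, 0, 0, 0]]]}}

```text
time: 20.5
tool_pos: [499.4, 15.0, 174.0]
tcp_rot: [2.6, 89.8, 2.5]
ft_force: [-1.8, -3.8, 0.1]
finger_gap: -0.1
```

Emit:
{"fn": "servo_tool", "kwargs": {"commands": [[[255, 0, 0.3, 0.25, 0, 0, 0], [255, 0, 0.6, 0.5, 0, 0, 0]]]}}

```text
time: 20.7
tool_pos: [504.5, 21.1, 174.0]
tcp_rot: [4.6, 89.8, 4.6]
ft_force: [-2.6, -3.6, 0.7]
finger_gap: -0.0
```

Emit:
{"fn": "servo_tool", "kwargs": {"commands": [[[255, 0, 0.25, 0.3, 0, 0, 0], [255, 0, 0.45, 0.6, 0, 0, 0]]]}}

```text
time: 20.9
tool_pos: [510.6, 25.6, 174.0]
tcp_rot: [4.3, 89.8, 4.2]
ft_force: [-2.9, -3.9, 0.4]
finger_gap: -0.0
```

Emit:
{"fn": "servo_tool", "kwargs": {"commands": [[[255, 0, 0.15, 0.3, 0, 0, 0], [255, 0, 0.3, 0.6, 0, 0, 0]]]}}

```text
time: 21.1
tool_pos: [516.4, 28.4, 173.9]
tcp_rot: [1.5, 89.9, 1.4]
ft_force: [-3.8, -2.6, 0.2]
finger_gap: 0.1
```

Emit:
{"fn": "servo_tool", "kwargs": {"commands": [[[255, 0, 0.1, 0.3, 0, 0, 0], [255, 0, 0.2, 0.6, 0, 0, 0]]]}}

```text
time: 21.3
tool_pos: [522.2, 30.4, 173.8]
tcp_rot: [7.0, 89.9, 6.9]
ft_force: [-3.9, -2.3, 0.2]
finger_gap: 0.0
```

Emit:
{"fn": "servo_tool", "kwargs": {"commands": [[[255, 0, 0.05, 0.3, 0, 0, 0], [255, 0, 0.05, 0.6, 0, 0, 0]]]}}

```text
time: 21.5
tool_pos: [528.1, 31.0, 173.8]
tcp_rot: [14.2, 89.9, 14.1]
ft_force: [-5.0, -1.3, -0.2]
finger_gap: 0.2
```

Emit:
{"fn": "servo_tool", "kwargs": {"commands": [[[255, 0, 0, 0.3, 0, 0, 0], [255, 0, 0, 0.6, 0, 0, 0]]]}}

```text
time: 21.7
tool_pos: [534.4, 30.9, 173.9]
tcp_rot: [9.6, 89.8, 9.5]
ft_force: [-5.2, -0.5, -1.5]
finger_gap: 0.3
```

Run:
```python
from h import *
p,R=tool();print(p,r.sense()['ft_force'])
for n in("top","scene"):
    q,d=r.snapshot(n);print(n,orange(n,q,190))
```

```text
[534.42299363  30.93494753 173.94327422] [-5.16138556 -0.47421044 -1.52973471]
top []
scene [(np.int32(29), array([508.1, -55.6]), np.float64(-118.7))]
```

Emit:
{"fn": "servo_tool", "kwargs": {"commands": [[[255, -0.5, 0.3, -0.6, 0, 0, 0], [255, -5, 0.3, -0.6, 0, 0, 0], [255, -9, 0.3, -2, 0, 0, 0], [255, -11, 0.3, -6, 0, 0, 0], [255, -11, -3, -10, 0, 0, 0], [255, -11, -8, -14, 0, 0, 0], [255, -11, -12, -16, 0, 0, 0], [255, -11, -16, -16, 0, 0, 0]]]}}

```text
time: 22.6
tool_pos: [372.9, -129.8, 285.7]
tcp_rot: [-13.8, 89.5, -13.7]
ft_force: [1.6, -0.3, 0.3]
finger_gap: 0.1
```

Emit:
{"fn": "servo_tool", "kwargs": {"commands": [[[255, 0, -5, -1, 0, 0, 0], [255, 0, -10, -2, 0, 0, 0], [255, 0, -15, -3, 0, 0, 0], [255, 0, -20, -4, 0, 0, 0], [255, 0, -25, -4, 0, 0, 0], [255, 0, -25, -4, 0, 0, 0], [255, 0, -25, -4, 0, 0, 0]]]}}

```text
time: 23.3
tool_pos: [333.5, -380.1, 283.8]
tcp_rot: [-3.3, 89.8, -3.5]
ft_force: [-0.4, 1.0, 1.4]
finger_gap: 0.1
```

Run:
```python
from h import *
p,R=tool();print(p,r.sense()['ft_force'],r.sense()['time'])
for n in("scene","top"):
    q,d=r.snapshot(n); cv2.imwrite(f"pics/{n}20.png",cv2.resize(q[150:290,220:420,::-1],None,fx=4,fy=4,interpolation=cv2.INTER_CUBIC));print(n,orange(n,q,190))
    o=ortho(n,q,44); cv2.imwrite(f"pics/o{n}20.png",cv2.resize(o[:,100:520,::-1],None,fx=1.9,fy=1.9))
    pr=cv2.GaussianBlur(o.astype(float).mean(2),(0,0),1.2)[640-555:640-508].std(0)
    print(n,[(300-i,round(pr[i])) for i in list(range(216,230,2))+list(range(392,408,2))])
    C=cloud(n,d); hub=C[(np.hypot(C[...,0]-532,C[...,1]+11)<10)&(abs(C[...,2]-200)<20)]; print('hub z',np.percentile(hub[:,2],[25,50,75]))
```

```text
[ 333.53418054 -380.12618427  283.84422577] [-0.37990093  0.98428926  1.37488758] 23.3
scene [(np.int32(38), array([508.1, -55.1]), np.float64(-119.0))]
scene [(84, 28), (82, 26), (80, 25), (78, 26), (76, 26), (74, 24), (72, 16), (-92, 16), (-94, 16), (-96, 17), (-98, 17), (-100, 16), (-102, 12), (-104, 8), (-106, 12)]
hub z [197.91051335 198.85474536 200.13774427]
top [(np.int32(20), array([505.1, -53.6]), np.float64(-122.8))]
top [(84, 1), (82, 4), (80, 8), (78, 12), (76, 16), (74, 20), (72, 22), (-92, 20), (-94, 20), (-96, 19), (-98, 15), (-100, 11), (-102, 6), (-104, 3), (-106, 2)]
hub z [198.75924361 200.24165377 201.7440013 ]
```

View pics/scene20.png

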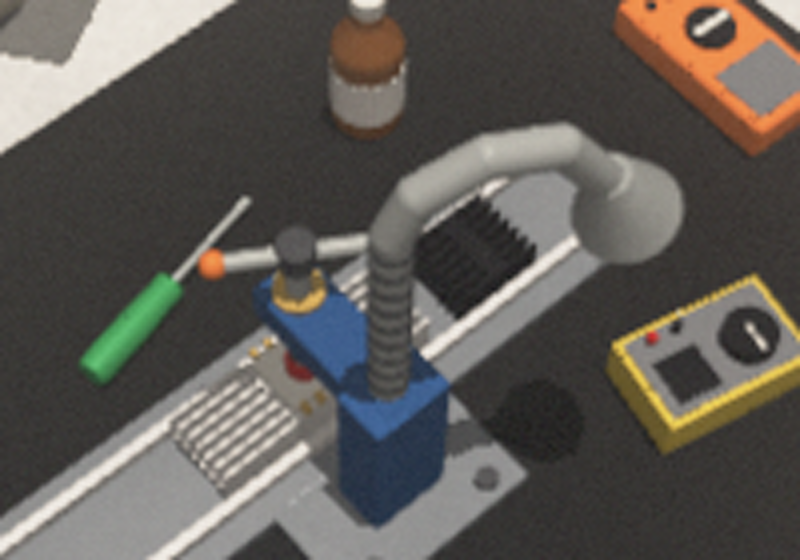

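View pics/otop20.png

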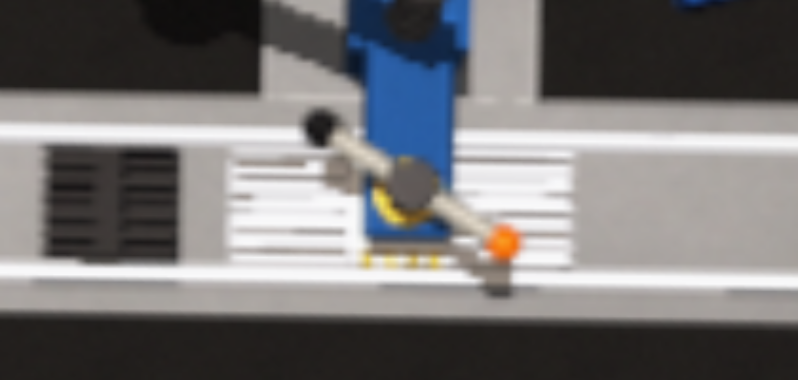

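```bash
python3 -c "
from bench import r
print(r.hand_in())"
```

```text
the job is handed in; nothing more can be done
None
```

The silver heat sink is under the pad and the handle is wound down firmly. I handed the job in at about 23 s of the 72 s allowed.

- **Slide:** I pushed the sink along the channel from its right end with the shut fingers. In the last top picture its ends are at y ≈ 79.5 and −100 mm. Its centre is therefore at about −10.5 mm, against a bed centre of −10 to −12 mm depending on the camera.
- **Winding:** I turned the handle clockwise with five strokes on alternate ends of the bar, about 15.3 rad in all. The lowest possible start was 7, so the joint now stands between about 22.3 and its stop at 23.0. That is above the 21 needed.
- **Pad force:** I never felt the stop, and the push at the bar end stayed around 4–7 N to the end. The force on the module is therefore inferred from the angle, not measured directly.
- **Disagreements:** The first depth reading put the handle's start at about 9.2, but the turn count implies 7.0–7.7. That gap is within the 2 mm camera error. The hub dropped about 14–15 mm, which fits 15.3 rad (14.6 mm).
- **Everything else:** The sink did not shift during winding. The black heat sink, bottle, screwdriver and hand meter look unmoved in the final pictures. I did not measure them, and the reel and tray were not in that last close view. The robot is clear of everything.

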